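Load the dry-block warmer

TASK

The bench warmer has four anodised blocks, each bored for one size of container. Stand the orange-capped tube, the small banded jar, the squat black-capped amber bottle and the tall white-capped amber bottle from the open bench each in the block whose bore fits it, resting upright on the bottom of the bore. Keep them upright on the way, and leave the red-capped jar and the paper roll that stand among them where they are.

Things in the scene. Friction and masses are not known exactly. Their poses are not given: they have to be found in the camera images.
- tube: self-standing 50 ml tube, white translucent body 30 mm in diameter, ribbed orange screw cap 36 mm in diameter over the ribs; 116 mm tall in all, the cap being the top 16 mm. About 60 g. Loose, upright on the open bench to the right of the warmer. Origin: centre of its underside, z up
- jar: small brown reagent jar with a red, yellow and green banded label and a gold-brown screw cap; body 42 mm in diameter, 72 mm tall, the cap being the top 14 mm and 38 mm wide. About 160 g. Loose, upright on the open bench to the right of the warmer. Origin: centre of its underside, z up. (Similar small jars lie in the white tray at the far right, out of reach: not meant)
- amber_bottle: squat amber bottle with a black screw cap; body 53 mm in diameter, 98 mm tall, the cap being the top 18 mm and 32 mm wide. About 170 g. Loose, upright on the open bench to the right of the warmer. Origin: centre of its underside, z up
- tall_bottle: tall amber bottle with a white screw cap; body 62 mm in diameter, 185 mm tall, narrowing to a neck in its upper part, the cap being the top 24 mm and 32 mm wide. About 0.55 kg. Loose, upright on the open bench to the right of the warmer. Origin: centre of its underside, z up
- silver_block: plain silver aluminium block in a bay of the warmer, 92 x 92 mm, fixed. One upright bore in its middle, 36 mm in diameter, 40 mm deep, mouth chamfered by 4 mm. Origin: on the bore's axis at the bore's floor, 46 mm above the bench (block top at 86 mm); z up, sides along x and y. All four blocks differ only in bore and colour
- blue_block: blue anodised block like the silver one, bore 48 mm in diameter, 40 mm deep. Fixed. Origin: on the bore's axis at the bore's floor. The blocks stand two by two, 100 mm from centre to centre; the warmer's rim round them is 80 mm above the bench, and its sloping console on the robot's side is lower
- violet_block: violet anodised block like the silver one, bore 60 mm in diameter, 40 mm deep. Fixed. Origin: on the bore's axis at the bore's floor
- gold_block: gold anodised block like the silver one, bore 68 mm in diameter, 40 mm deep. Fixed. Origin: on the bore's axis at the bore's floor
- red_cap_jar: white jar with a red screw cap, 50 mm in diameter, 72 mm tall, loose; stands among the containers and is to stay where it is. Origin: centre of its underside
- paper_roll: small off-white paper roll with a brown core, standing on end, 56 mm in diameter, 50 mm tall, loose; stands among the containers and is to stay where it is. Origin: centre of its underside

How it is judged (in metres and radians):
At the end, for the whole second after the job is handed in: Tube in the silver block, small jar in the blue, squat bottle in the violet, tall bottle in the gold: each one's foot within 8 mm of the bore's axis and within 4 mm of the bore's floor, upright within 0.12 rad, and at rest (horizontal distance between tube and silver_block below 0.008 m and z of tube in the frame of silver_block between -0.004 and 0.004 m and angle between each of tube, jar, amber_bottle, tall_bottle's own z axis and vertical below 0.12 rad and linear speed of each of tube, jar, amber_bottle, tall_bottle below 0.02 m/s and horizontal distance between jar and blue_block below 0.008 m and z of jar in the frame of blue_block between -0.004 and 0.004 m and horizontal distance between amber_bottle and violet_block below 0.008 m and z of amber_bottle in the frame of violet_block between -0.004 and 0.004 m and horizontal distance between tall_bottle and gold_block below 0.008 m and z of tall_bottle in the frame of gold_block between -0.004 and 0.004 m); the robot touches nothing.
It fails at once if a container is tipped over (more than 0.6 rad) (angle between any of tube, jar, amber_bottle, tall_bottle's own z axis and vertical above 0.6 rad).
It fails at once if the red-capped jar or the paper roll is moved more than 20 mm (distance of any of red_cap_jar, paper_roll from where it was at the start of the episode above 0.02 m).
It also fails if it takes over 131 s, if anything falls off the work surface, if the arm or the gripper's body presses on something with over 40 N, if the wrist force passes 120 N, or if a joint passes its speed limit or range.

ROBOT

A 6-joint arm with a two-finger parallel gripper is mounted at the origin on a cart in front of the work surface, level with it; the furniture and walls round the work are solid. World frame = base frame: x ahead of the robot, y to its left, z up, the work surface at z = 0. Lengths are in m, angles in degrees, forces in N, time in s.
With the tool pointing down it reaches from about 0.375 to 0.9 m from the base axis. Payload 3.1 kg.
Tool frame: the origin (TCP) lies on the centre line of the jaws, within the pads' length; the fingertips stand 17 mm ahead of it and the grasp point (between the pads) lies 2 mm behind it; z points along the fingers, y is the line along which they close (so a half turn about z gives the same grasp; the last joint's range is limited). The gripper opens to 87 mm and grips with 3 to 60 N. Pads are 19 mm wide; open, the fingers measure 117 mm over their backs; the gripper's body (75 mm by 190 mm) begins 51 mm behind the grasp point.
Start: joints at [-82.477, 30.224, 82.088, -0, 67.689, -10.227], TCP at [0.191, -0.595, 0.24] pointing down, gripper open.
Joint ranges: [-176.69, 176.69], [-43.24, 126.21], [12.49, 139.97], [-82, 262], [0, 151.66], [-163.58, 163.58]. Speed limits (degrees/s): [159.86, 159.86, 180, 180, 180, 180].

INTERFACE

Orientations are given as a 3x3 rotation matrix whose columns are the frame's x, y, z axes.
In Python, from rig import bot, imaging, finder gives the robot as it stands. The module is installed in compiled form; this text tells all that it offers.
- The arm moves only by the tool play_rows, never from a script. Its argument "motion" is a list that holds one entry, the list of rows, each a list of 6 numbers: the shift along the tool's x, y, z in normalised numbers (1 is 600 mm), then the turn, a rotation vector about the tool's x, y, z in shares of 45 degrees (1.0 is 45 degrees). In form: [[[dx, dy, dz, wx, wy, wz], ...]]. A call has 1 to 8 rows; each row is the pose to reach, as a shift and turn from the pose commanded when the call began, along the tool's axes at that moment; what a row does not reach only later rows make up. A row lasts 1/12 s, in which the tool goes at most 41.7 mm and 7.16 degrees, less where a joint would pass 70% of its speed; a pose out of reach is approached as far as the arm can. Shift and turn numbers lie between -1 and 1, and a call with a number outside is refused. A call with a gripper value outside its range is refused whole. "fingers" is the finger opening in m, from 0 to 0.087, set as the call begins (left out, the last holds). The fingers move at their own pace and stop on an object; the grip force is fixed at half the most. Time passes only in rows, so rows that repeat a pose let the fingers close. It gives the time, the measured TCP pose, the force, the opening and the grip force at its end, in the units of the state.
- bot.read_state(): the state, without advancing time (a new reading comes with each control period).
- imaging.capture(name): name is "scene" or "side" or "wrist"; returns a dict with "frame" (420x560x3 uint8, red, green, blue), "camera_matrix" (3x3 intrinsics, pixels), "k1" (the pictures are not rectified: a ray, as slopes to the right and down, at radius r is drawn at 1 + k1 r^2 times it, then the intrinsics apply), "R" (3x3) and "t" (3): a world point X has camera coordinates R X + t. Camera axes: x right, y down, z forward; pixel columns grow to the right and rows downward; lengths in m; the calibration is good to about 2 mm. A picture is of the moment at which its call begins. There is no depth.
- bot.hand_in(): hands the job in; it is judged then, once.
Trained networks look in the newest picture that a camera, given by its name, has taken for a name from the list of things; names that differ only in an ending like _2 or _b are one class to them, and where a whole thing is asked for, a point or a joint stands for the part that bears it (a point fixed in the world has none). Each returns a list of dicts, best first, with "confidence" (0 to 1); they miss things now and then, are a little off and sometimes report something else, mostly with a low value. They report only what shows in the picture. A call takes as long as a camera call.
- finder.recognise(camera, name): "at" ([x, y, z] in m, in world coordinates, good to about 4 mm: the middle of the surface that is visible of it).
- finder.outline_of(camera, name): "pixels" (420x560 bool, what is visible of it).
The state is a dict: "time_s": time; "joint_positions": joint angles; "qvel": joint speeds; "tau": joint torques, N m; "position": TCP position; "tcp_rot": TCP orientation; "force": force on the tool from outside, world axes, zero at the start; "moment": the same for the moment, N m; "opening": opening from 0.0 (shut) to 1.0 (fully open); "grasp_force": force on a finger pad.
Only numpy, scipy, OpenCV 4.12 (cv2) and the standard library are available. Lean on these libraries where they do the work, as an engineer would, in place of code of your own. Each camera call takes 0.05 s, during which the arm holds its last target. There are 200 camera calls.

## Working session

There is one attempt and no reset: what is moved stays moved. The work goes in short steps, Python scripts to look and compute and a tool call to move; the robot and the scene stay as the last step left them, time stands still between calls to the robot, and variables do not carry over. Pictures are saved under pics/ and viewed, at most 18 in all, crops included, and the job is handed in when it is done.

Besides the shell and the picture viewer there is one more tool, called in YAML: its name, and indented under it one key for each argument. play_rows: Moves the arm, as the interface text tells. Its arguments: {"type":"object","properties":{"motion":{"type":"array"},"fingers":{"type":"number"}},"required":["motion"]}

```bash
mkdir -p pics; cat > h.py <<'E'
import numpy as np, cv2
from rig import bot, imaging, finder
def snap(cam, fn=None):
    c=imaging.capture(cam)
    if fn: cv2.imwrite('pics/'+fn, c['frame'][:,:,::-1])
    return c
def ray(c,u,v):
    K=c['camera_matrix']; d=np.array([c['k1'],0,0,0,0.])
    p=cv2.undistortPoints(np.array([[[u,v]]],float),K,d)[0,0]
    R=np.array(c['R']);t=np.array(c['t'])
    return -R.T@t, R.T@np.array([p[0],p[1],1])
def onz(c,u,v,z):
    o,d=ray(c,u,v); return o+d*(z-o[2])/d[2]
def proj(c,X):
    x=np.array(c['R'])@np.array(X)+np.array(c['t']); s=x[:2]/x[2]; s=s*(1+c['k1']*(s@s))
    K=c['camera_matrix']; return K[0][0]*s[0]+K[0][2],K[1][1]*s[1]+K[1][2]
E
python3 - <<'E'
from h import *
np.set_printoptions(precision=4,suppress=True)
for cam in('scene','side','wrist'):
    c=snap(cam,cam+'0.png'); R=np.array(c['R']);print(cam,-R.T@c['t'],R[2],c['k1'],c['camera_matrix'][0][0])
    if cam=='wrist':continue
    for n in 'tube jar amber_bottle tall_bottle silver_block blue_block violet_block gold_block red_cap_jar paper_roll'.split():
        print(n,[(np.round(d['at'],3).tolist(),round(d['confidence'],2)) for d in finder.recognise(cam,n)[:2]])
s=bot.read_state();print(s['time_s'],s['position'],s['tcp_rot'],s['force'])
E
```

```text
scene [-0.0544  0.953   0.753 ] [ 0.4182 -0.7502 -0.5121] -0.1858921164627302 536.0116357116428
tube [([0.432, -0.079, 0.067], 0.74)]
jar [([0.577, -0.039, 0.043], 0.81)]
amber_bottle [([0.558, -0.177, 0.054], 0.78)]
tall_bottle [([0.426, -0.199, 0.093], 0.59)]
silver_block [([0.457, 0.172, 0.085], 0.64)]
blue_block []
violet_block [([0.563, 0.154, 0.085], 0.8)]
gold_block [([0.474, 0.262, 0.082], 0.91)]
red_cap_jar [([0.553, -0.334, 0.045], 0.61)]
paper_roll [([0.417, -0.313, 0.038], 0.54), ([0.562, -0.177, 0.054], 0.27)]
side [0.013  0.8513 0.5247] [ 0.4623 -0.7867 -0.4091] -0.02532616673570372 456.26462732227947
tube [([0.429, -0.077, 0.071], 0.75)]
jar [([0.579, -0.044, 0.038], 0.84)]
amber_bottle [([0.556, -0.176, 0.048], 0.57)]
tall_bottle [([0.421, -0.202, 0.089], 0.7), ([0.573, 0.261, 0.084], 0.64)]
silver_block [([0.459, 0.177, 0.083], 0.94)]
blue_block [([0.573, 0.263, 0.086], 0.92)]
violet_block [([0.569, 0.154, 0.084], 0.84)]
gold_block [([0.566, 0.155, 0.082], 0.75), ([0.478, 0.256, 0.083], 0.71)]
red_cap_jar [([0.552, -0.33, 0.048], 0.55)]
paper_roll [([0.455, 0.177, 0.086], 0.73), ([0.412, -0.315, 0.034], 0.68)]
wrist [ 0.2691 -0.5706  0.3829] [-0.2855 -0.091  -0.9541] -0.06506236058830596 322.01788761256444
1.15 [ 0.1906 -0.5952  0.2395] [[ 0.9524  0.3048  0.    ]
 [ 0.3048 -0.9524 -0.    ]
 [ 0.      0.     -1.    ]] [-1.0287 -0.8527  0.2275]
```

View pics/scene0.png

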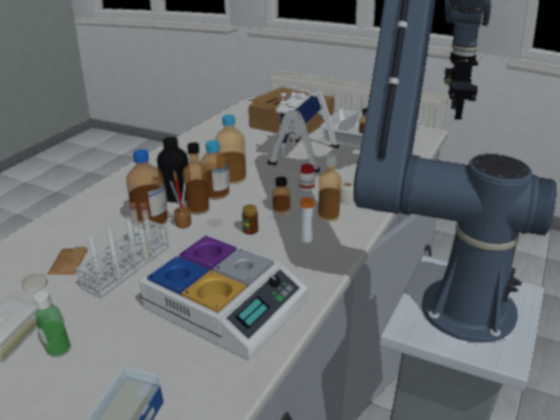

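View pics/side0.png

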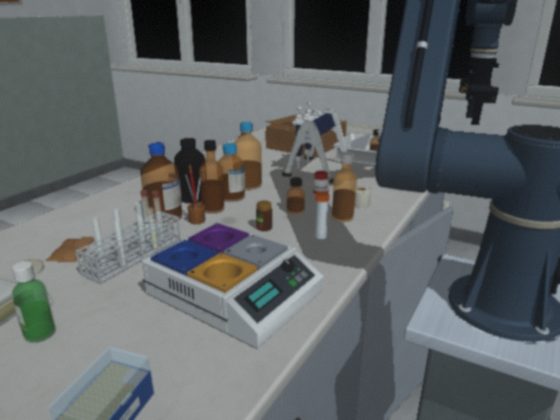

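Scene and side pictures agree: gold (211,290), blue (180,272), violet (208,252) and silver (243,265) blocks. The jar is at (250,219), squat bottle (281,195), tube (307,220), tall bottle (330,192), red-cap jar (307,178), and the roll is behind the tall bottle. Next I refine positions by matching silhouettes.

```bash
cat > fit.py <<'E'
from h import *
from scipy.optimize import least_squares
D={'tube':([(0.015,0,.1),(.018,.1,.116)],(.44,-.08)),'jar':([(.021,0,.058),(.019,.058,.072)],(.59,-.05)),
'amber_bottle':([(.0265,0,.065),(.016,.065,.098)],(.57,-.19)),'tall_bottle':([(.031,0,.12),(.016,.12,.185)],(.43,-.21)),
'red_cap_jar':([(.025,0,.072)],(.56,-.345)),'paper_roll':([(.028,0,.05)],(.42,-.32))}
a=np.linspace(0,2*np.pi,40)
def hullmask(c,P):
    m=np.zeros((420*4,560*4),np.uint8)
    for pts in P:
        q=np.array([proj(c,p) for p in pts]); h=cv2.convexHull((q*4+1.5).round().astype(np.int32)); cv2.fillConvexPoly(m,h,1)
    return m
def model(c,n,xy):
    return hullmask(c,[[(xy[0]+r*np.cos(t),xy[1]+r*np.sin(t),z) for z in(z0,z1) for t in a] for r,z0,z1 in D[n][0]])
def cen(m,s=1.):
    v,u=np.nonzero(m); return np.array([u.mean(),v.mean()])/s
def fit(c,mask,n):
    # full-width rows only: centroid match
    t=cen(mask); f=lambda xy:cen(model(c,n,xy),4)-t
    r=least_squares(f,D[n][1],diff_step=.01); 
    mm=cv2.resize(model(c,n,r.x),(560,420),interpolation=cv2.INTER_AREA)>0
    return r.x,(mm&mask).sum()/(mm|mask).sum()
E
python3 - <<'E'
from fit import *
np.set_printoptions(precision=4,suppress=True)
for cam in('scene','side'):
    c=snap(cam)
    for n in D:
        o=finder.outline_of(cam,n)
        if o: print(cam,n,*fit(c,o[0]['pixels'],n),o[0]['confidence'])
    for n in 'silver_block blue_block violet_block gold_block'.split():
        for d in finder.outline_of(cam,n)[:2]:
            m=d['pixels'].astype(np.uint8); k=cv2.minAreaRect(cv2.findContours(m,0,2)[0][0])
            print(cam,n,round(d['confidence'],2),m.sum(),cen(m),onz(c,*cen(m),.086)[:2])
E
```

```text
scene tube [ 0.4388 -0.0901] 0.8896551724137931 0.64
scene jar [ 0.5894 -0.0624] 0.9004065040650406 0.93
scene amber_bottle [ 0.5701 -0.1985] 0.9326186830015314 0.97
scene tall_bottle [ 0.4351 -0.2236] 0.9036764705882353 0.79
scene red_cap_jar [ 0.5621 -0.3497] 0.8720682302771855 0.98
scene paper_roll [ 0.4279 -0.3377] 0.636986301369863 0.72
scene silver_block 0.62 1204 [243.1287 266.1329] [0.4544 0.1826]
scene blue_block 0.95 1281 [177.4223 274.7315] [0.5605 0.2726]
scene violet_block 0.91 1166 [207.5154 251.8345] [0.5526 0.1732]
scene gold_block 0.64 1517 [214.12   290.9987] [0.4618 0.2815]
side tube [ 0.4389 -0.0912] 0.9210526315789473 0.7
side jar [ 0.5869 -0.0585] 0.8744939271255061 0.59
side amber_bottle [ 0.5698 -0.1979] 0.9310897435897436 0.78
side tall_bottle [ 0.4343 -0.2229] 0.9288674033149171 0.77
side red_cap_jar [ 0.5713 -0.3664] 0.7408256880733946 0.84
side paper_roll [ 0.4201 -0.3344] 0.755868544600939 0.73
side silver_block 0.75 595 [321.1832 214.8807] [ 0.4135 -0.0363]
side silver_block 0.64 1292 [255.8932 250.7237] [0.4517 0.1854]
side violet_block 0.73 1039 [218.9336 237.0837] [0.5511 0.1746]
side gold_block 0.8 1518 [222.2233 272.5455] [0.4603 0.2855]
side gold_block 0.6 318 [362.5409 196.9969] [ 0.3696 -0.1898]
```

```bash
cat >> h.py <<'E'
def go(x,y,z,yaw=None):
    "final row (tool axes) from the present pose; yaw = heading of tool x, tool down"
    s=bot.read_state();p=np.array(s['position']);R=np.array(s['tcp_rot']);
    y0=np.degrees(np.arctan2(R[1,0],R[0,0])); d=R.T@(np.array([x,y,z])-p)
    w=0 if yaw is None else -((yaw-y0+180)%360-180)
    print('t',round(s['time_s'],2),'pos',p.round(4),'yaw',round(y0,2),'F',np.round(s['force'],1),'open',round(s['opening'],3),'gf',s['grasp_force'],'\nrow',d.round(4),'wz',round(w,2),'dist',round(np.linalg.norm(d),3))
E
python3 -c "
from h import *
go(.588,-.06,.25,90)"
```

```text
t 2.25 pos [ 0.1906 -0.5952  0.2396] yaw 17.75 F [-0.6 -0.  -0.2] open 1.0 gf 0.0 
row [ 0.5417 -0.3886 -0.0104] wz -72.25 dist 0.667
```

Units first: shifts go in shares of 600 mm and turns go in shares of 45 degrees. So 0.27 m / 0.6 = 0.45, 0.238 m / 0.6 = 0.3967, -36 degrees / 45 = -0.8.

play_rows:
  motion:
    - [[0.0567, -0.04, 0, 0, 0, -0.1], [0.1133, -0.08, 0, 0, 0, -0.2], [0.17, -0.12, 0, 0, 0, -0.3], [0.2267, -0.16, 0, 0, 0, -0.4], [0.2833, -0.2, 0, 0, 0, -0.5], [0.34, -0.24, 0, 0, 0, -0.6], [0.3967, -0.28, 0, 0, 0, -0.7], [0.45, -0.3233, -0.0167, 0, 0, -0.8]]
  fingers: 0.06

```text
time_s: 2.92
position: [0.3886, -0.3263, 0.2483]
tcp_rot: [[0.588, 0.809, -0.001], [0.809, -0.588, 0.002], [0.001, -0.003, -1.0]]
force: [0.4, 0.3, -0.0]
opening: 0.697
grasp_force: 0.0
```

```bash
python3 -c "
from h import *
go(.588,-.06,.25,90)"
```

```text
t 2.92 pos [ 0.3886 -0.3263  0.2483] yaw 53.95 F [ 0.4  0.3 -0. ] open 0.697 gf 0.0 
row [ 0.3326  0.0045 -0.0014] wz -36.05 dist 0.333
```

Converted, 0.3315 m / 0.6 = 0.5525, 0.0045 m / 0.6 = 0.0075, -36 degrees / 45 = -0.8.

play_rows:
  motion:
    - [[0.0692, 0, 0, 0, 0, -0.1], [0.1383, 0, 0, 0, 0, -0.2], [0.2075, 0.0017, 0, 0, 0, -0.3], [0.2767, 0.0033, 0, 0, 0, -0.4], [0.3458, 0.005, 0, 0, 0, -0.5], [0.415, 0.0067, 0, 0, 0, -0.6], [0.4833, 0.0075, 0, 0, 0, -0.7], [0.5525, 0.0075, 0, 0, 0, -0.8]]

```text
time_s: 3.58
position: [0.5889, -0.0622, 0.2496]
tcp_rot: [[0.0, 1.0, 0.0], [1.0, -0.0, -0.0], [-0.0, 0.0, -1.0]]
force: [0.8, -1.2, -0.0]
opening: 0.689
grasp_force: 0.0
```

```bash
python3 -c "
from fit import *
c=snap('wrist','w1.png')
go(.588,-.06,.062,90)
for n in ['jar']:
  for o in finder.outline_of('wrist',n): print(n,fit(c,o['pixels'],n),o['confidence'])
  print(finder.recognise('wrist',n)[:1])
for n in 'silver_block blue_block violet_block gold_block'.split():
  for o in finder.outline_of('wrist',n): m=o['pixels'];print(n,o['confidence'],m.sum(),onz(c,*cen(m),.086))
"
```

```text
t 3.63 pos [ 0.5934 -0.0559  0.2498] yaw 90.38 F [ 3.9  2.9 -0.7] open 0.692 gf 0.0 
row [-0.005  -0.0067  0.1878] wz 0.38 dist 0.188
jar (array([ 0.58535933, -0.0597165 ]), np.float64(0.8918918918918919)) 0.79
[{'at': [0.5876, -0.0525, 0.0707], 'confidence': 0.92}]
```

View pics/w1.png

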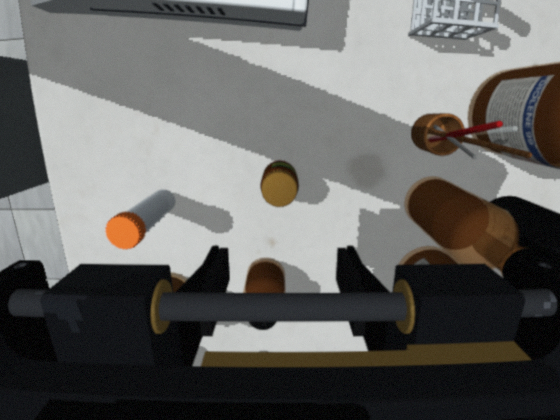

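Wrist view: jar cap at (280,183), tube cap at (126,230), warmer at the top edge, and backdrop bottles at the right from about column 410. I'll check how close those come to the gripper body.

```bash
python3 -c "
from fit import *
c=snap('wrist')
R=np.array(c['R']);print(-R.T@c['t'],R[2])
for p in [(412,135),(408,200),(470,110),(402,262)]: print(p,onz(c,*p,0).round(3),onz(c,*p,.13).round(3))
go(.588,-.06,.062,90)
for n in ['jar','tube']:
  for o in finder.outline_of('wrist',n)[:2]: print(n,fit(c,o['pixels'],n),o['confidence'])
"
```

```text
[0.58730548 0.01698099 0.39265828] [-0.00260826 -0.2992861  -0.95415986]
(412, 135) [ 0.743 -0.013  0.   ] [ 0.692 -0.003  0.13 ]
(408, 200) [ 0.747 -0.095  0.   ] [ 0.694 -0.058  0.13 ]
(470, 110) [0.812 0.017 0.   ] [0.737 0.017 0.13 ]
(402, 262) [ 0.749 -0.183  0.   ] [ 0.695 -0.117  0.13 ]
t 3.98 pos [ 0.587  -0.0654  0.2494] yaw 89.61 F [-0.1 -0.8 -0.4] open 0.687 gf 0.0 
row [0.0054 0.0011 0.1874] wz -0.39 dist 0.187
jar (array([ 0.58464933, -0.05968701]), np.float64(0.939894319682959)) 0.82
tube (array([ 0.43806432, -0.08966427]), np.float64(0.9186683522966709)) 0.84
```

Converted, 0.14 m / 0.6 = 0.2333, 0.135 m / 0.6 = 0.225.

play_rows:
  motion:
    - [[0.0083, 0, 0.0333, 0, 0, 0], [0.0083, 0, 0.075, 0, 0, 0], [0.0083, 0, 0.1167, 0, 0, 0], [0.0083, 0, 0.1583, 0, 0, 0], [0.0083, 0, 0.2, 0, 0, 0], [0.0083, 0, 0.225, 0, 0, 0], [0.0083, 0, 0.2333, 0, 0, 0], [0.0083, 0, 0.2333, 0, 0, 0]]

```text
time_s: 4.75
position: [0.5868, -0.0597, 0.1081]
tcp_rot: [[0.006, 1.0, -0.003], [1.0, -0.006, 0.001], [0.001, -0.003, -1.0]]
force: [-0.3, -0.4, 0.3]
opening: 0.689
grasp_force: 0.0
```

```bash
python3 -c "
from h import *
go(.586,-.06,.062,90)
"
```

```text
t 4.75 pos [ 0.5868 -0.0597  0.1081] yaw 89.67 F [-0.3 -0.4  0.3] open 0.689 gf 0.0 
row [-0.0004 -0.0006  0.0461] wz -0.33 dist 0.046
```

Descend, close, then lift.

Converted, 0.046 m / 0.6 = 0.0767, 0.042 m / 0.6 = 0.07.

play_rows:
  motion:
    - [[0, -0.0008, 0.025, 0, 0, 0], [0, -0.0008, 0.05, 0, 0, 0], [0, -0.0008, 0.07, 0, 0, 0], [0, -0.0008, 0.0767, 0, 0, 0], [0, -0.0008, 0.0767, 0, 0, 0], [0, -0.0008, 0.0767, 0, 0, 0]]

```text
time_s: 5.25
position: [0.5878, -0.0593, 0.064]
tcp_rot: [[0.005, 1.0, 0.001], [1.0, -0.005, -0.0], [-0.0, 0.001, -1.0]]
force: [-1.0, 0.2, -0.3]
opening: 0.686
grasp_force: 0.0
```

play_rows:
  motion:
    - [[0, 0, 0, 0, 0, 0], [0, 0, 0, 0, 0, 0], [0, 0, 0, 0, 0, 0], [0, 0, 0, 0, 0, 0], [0, 0, 0, 0, 0, 0], [0, 0, 0, 0, 0, 0], [0, 0, 0, 0, 0, 0], [0, 0, 0, 0, 0, 0]]
  fingers: 0.03

```text
time_s: 5.92
position: [0.5871, -0.0591, 0.0638]
tcp_rot: [[0.004, 1.0, -0.001], [1.0, -0.004, -0.0], [-0.0, -0.001, -1.0]]
force: [-2.6, 0.6, 5.6]
opening: 0.461
grasp_force: 30.0
```

```bash
python3 -c "
from h import *
go(.586,-.06,.062,90)
"
```

```text
t 5.92 pos [ 0.5871 -0.0591  0.0638] yaw 89.76 F [-2.6  0.6  5.6] open 0.461 gf 30.04019927320769 
row [-0.0009 -0.0011  0.0018] wz -0.24 dist 0.002
```

Converted, -0.12 m / 0.6 = -0.2, -0.06 m / 0.6 = -0.1.

play_rows:
  motion:
    - [[0, 0, -0.0083, 0, 0, 0], [0, 0, -0.025, 0, 0, 0], [0, 0, -0.0583, 0, 0, 0], [0, 0, -0.1, 0, 0, 0], [0, 0, -0.1417, 0, 0, 0], [0, 0, -0.175, 0, 0, 0], [0, 0, -0.1917, 0, 0, 0], [0, 0, -0.2, 0, 0, 0]]

```text
time_s: 6.58
position: [0.5884, -0.0593, 0.1855]
tcp_rot: [[0.004, 1.0, 0.004], [1.0, -0.004, -0.001], [-0.001, 0.004, -1.0]]
force: [0.1, 0.2, -2.4]
opening: 0.46
grasp_force: 30.0
```

```bash
cat > bores.py <<'E'
from fit import *
def square(c,xy,yaw):
    k=np.array([[1,1],[1,-1],[-1,-1],[-1,1]])*.046; ca,sa=np.cos(yaw),np.sin(yaw)
    q=k@np.array([[ca,sa],[-sa,ca]])+xy
    return hullmask(c,[[(*p,.086) for p in q]])
E
python3 -c "
from bores import *
go(.5615,.2735,.184,90)
for cam in ('scene','side'):
  c=snap(cam,cam+'1.png')
  im=c['frame']
  for n,p in zip(['silver','violet','gold','blue'],[(.4525,.1835),(.552,.174),(.462,.283),(.5615,.2735)]): print(cam,n,np.round(proj(c,(*p,.086)),1))
  u,v=proj(c,(.51,.228,.086)); u=int(u);v=int(v)
  cr=cv2.resize(im[v-45:v+45,u-60:u+60],(800,600),interpolation=cv2.INTER_CUBIC);print(u,v)
  cv2.imwrite('pics/'+cam+'crop.png',cr[:,:,::-1])
"
```

```text
t 6.58 pos [ 0.5884 -0.0593  0.1855] yaw 89.75 F [ 0.1  0.2 -2.4] open 0.46 gf 29.95569708320545 
row [ 0.3326 -0.0283  0.001 ] wz -0.25 dist 0.334
scene silver [243.7 266.6]
scene violet [207.5 252.1]
scene gold [213.6 291.4]
scene blue [176.8 274.8]
209 270
side silver [256.1 250.2]
side violet [218.8 236.9]
side gold [222.3 271.7]
side blue [184.  255.9]
219 252
```

View pics/scenecrop.png

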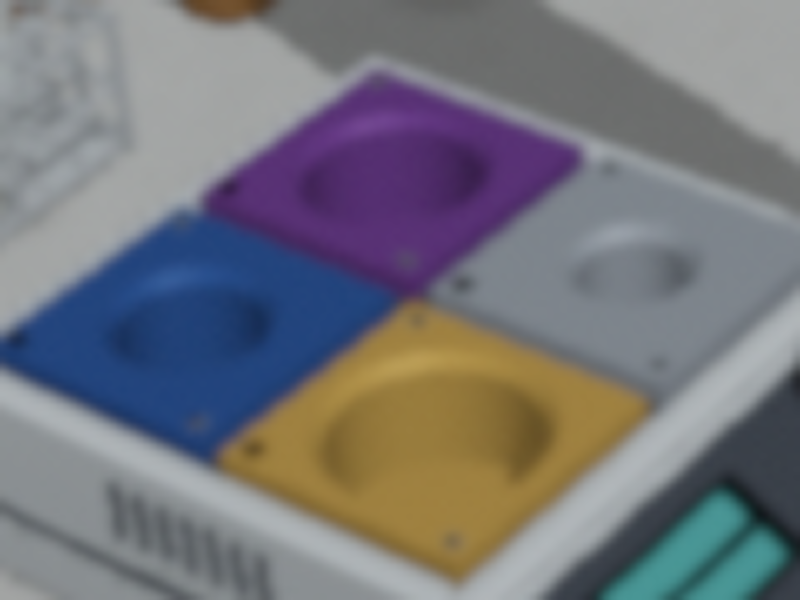

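View pics/side1.png

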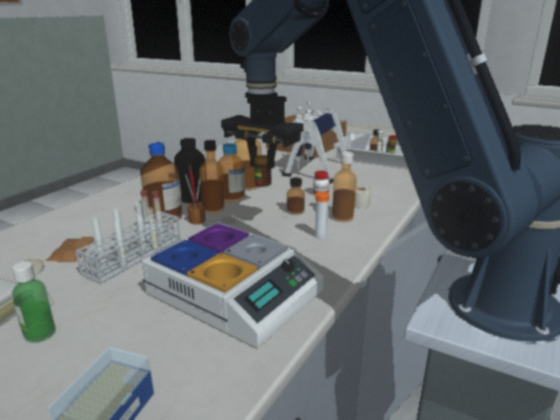

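Crop: the four blocks meet at crop (410,300), i.e. pixel (210.5,270). Violet's corners are (378,72), (583,157), (418,292) and (207,197). The side picture shows the jar held upright at (262,172). I'll turn the corners into world positions.

```bash
python3 -c "
from bores import *
c=snap('scene')
g=lambda a,b:onz(c,149+(a+.5)*.15-.5,225+(b+.5)*.15-.5,.086)[:2].round(4)
V=dict(violet=[(378,72),(583,157),(418,292),(207,197)],gold=[(415,302),(652,403),(460,582),(220,460)],blue=[(183,208),(402,297),(217,460),(2,345)],silver=[(598,163),(800,240),(655,400),(430,293)])
for n,q in V.items():
  P=np.array([g(*p) for p in q]); print(n,P.tolist(),P.mean(0).round(4),np.linalg.norm(P-np.roll(P,1,0),axis=1).round(3))
c=snap('wrist','w2.png')
for n in V:
  for o in finder.outline_of('wrist',n+'_block'): m=o['pixels'];print(n,o['confidence'],m.sum(),onz(c,*cen(m),.086))
"
```

```text
violet [[0.5959, 0.1198], [0.5041, 0.1317], [0.5101, 0.2207], [0.6026, 0.2093]] [0.5532 0.1704] [0.09  0.093 0.089 0.093]
gold [[0.5079, 0.2256], [0.4148, 0.235], [0.4205, 0.3312], [0.5148, 0.319]] [0.4645 0.2777] [0.094 0.094 0.096 0.095]
blue [[0.6058, 0.2182], [0.5131, 0.2253], [0.5156, 0.3194], [0.6106, 0.3056]] [0.5613 0.2671] [0.088 0.093 0.094 0.096]
silver [[0.4977, 0.1324], [0.4164, 0.1401], [0.4147, 0.2333], [0.5064, 0.2194]] [0.4588 0.1813] [0.087 0.082 0.093 0.093]
```

Corner readings put the block grid centre at about (.509,.2235), turned by about -5°. The outline centres were biased towards the camera by the block sides. I'll move part of the way and check with the wrist camera from above.

Converted, 0.175 m / 0.6 = 0.2917, 0.165 m / 0.6 = 0.275.

play_rows:
  motion:
    - [[0.02, -0.0017, 0, 0, 0, 0], [0.06, -0.0067, 0, 0, 0, 0], [0.1067, -0.0133, 0, 0, 0, 0], [0.1533, -0.02, 0, 0, 0, 0], [0.2, -0.0267, 0, 0, 0, 0], [0.2417, -0.0333, 0, 0, 0, 0], [0.275, -0.04, 0, 0, 0, 0], [0.2917, -0.0433, 0, 0, 0, 0]]

```text
time_s: 7.65
position: [0.5606, 0.1193, 0.183]
tcp_rot: [[0.002, 1.0, -0.002], [1.0, -0.002, 0.001], [0.001, -0.002, -1.0]]
force: [-0.3, -0.3, -2.7]
opening: 0.458
grasp_force: 30.0
```

play_rows:
  motion:
    - [[0, 0, 0, 0, 0, 0], [0, 0, 0, 0, 0, 0], [0, 0, 0, 0, 0, 0]]

```text
time_s: 7.9
position: [0.5624, 0.1152, 0.1833]
tcp_rot: [[0.005, 1.0, 0.0], [1.0, -0.005, -0.001], [-0.001, 0.0, -1.0]]
force: [0.9, 0.1, -2.2]
opening: 0.457
grasp_force: 30.0
```

```bash
python3 -c "
from bores import *
c=snap('wrist','w3.png')
go(.563,.269,.184,90)
for n in 'silver violet gold blue'.split():
  for o in finder.outline_of('wrist',n+'_block')[:1]: m=o['pixels'];print(n,o['confidence'],m.sum(),onz(c,*cen(m),.086))
"
```

```text
t 7.95 pos [0.5625 0.1149 0.1833] yaw 89.68 F [ 0.6  0.1 -1.8] open 0.457 gf 29.95607007527724 
row [ 0.1541 -0.0004 -0.0007] wz -0.32 dist 0.154
silver 0.77 15036 [0.45998668 0.17877037 0.086     ]
violet 0.61 15031 [0.55632909 0.1703493  0.086     ]
gold 0.88 8812 [0.4676625  0.24948715 0.086     ]
blue 0.97 10329 [0.56445634 0.24421533 0.086     ]
```

View pics/w3.png

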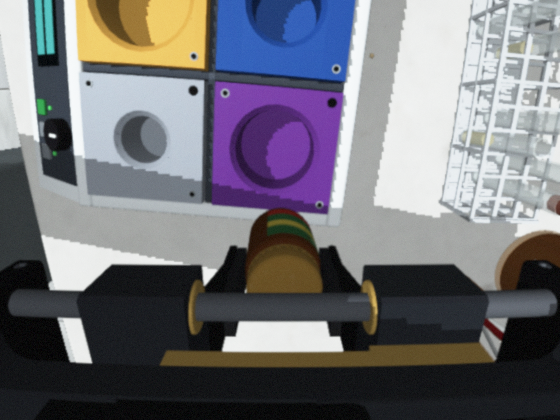

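Wrist view: silver bore centre at (142,136), violet bore at (273,147), block junction at (211,75), jar upright in the jaws, and a glass rack at the right from column 445.

```bash
python3 -c "
from bores import *
c=snap('wrist')
for p in [(142,137),(273,147),(211,75)]: print(p,onz(c,*p,.086).round(4))
for p in [(82,71),(207,77),(205,203),(78,193)]:print('s',onz(c,*p,.086).round(4))
for p in [(213,79),(343,84),(330,213),(211,205)]:print('v',onz(c,*p,.086).round(4))
for p in [(443,215),(455,120),(478,0)]: print('rack',onz(c,*p,0).round(3),onz(c,*p,.08).round(3),onz(c,*p,.13).round(3))
"
```

```text
(142, 137) [0.4581 0.1783 0.086 ]
(273, 147) [0.5555 0.1699 0.086 ]
(211, 75) [0.5126 0.2206 0.086 ]
s [0.4193 0.226  0.086 ]
s [0.5097 0.2193 0.086 ]
s [0.5017 0.1269 0.086 ]
s [0.4002 0.1359 0.086 ]
v [0.5139 0.2179 0.086 ]
v [0.6055 0.214  0.086 ]
v [0.5997 0.1182 0.086 ]
v [0.5063 0.1253 0.086 ]
rack [0.737 0.087 0.   ] [0.694 0.114 0.08 ] [0.667 0.131 0.13 ]
rack [0.735 0.187 0.   ] [0.693 0.19  0.08 ] [0.667 0.191 0.13 ]
rack [0.745 0.297 0.   ] [0.7   0.273 0.08 ] [0.672 0.257 0.13 ]
```

Converted, 0.154 m / 0.6 = 0.2567, 0.148 m / 0.6 = 0.2467.

play_rows:
  motion:
    - [[0.02, 0, 0, 0, 0, 0], [0.0567, 0, 0, 0, 0, 0], [0.1, 0, 0, 0, 0, 0], [0.1433, 0, 0, 0, 0, 0], [0.1867, 0.0017, 0, 0, 0, 0], [0.2233, 0.0017, 0, 0, 0, 0], [0.2467, 0.0017, 0, 0, 0, 0], [0.2567, 0.0017, 0, 0, 0, 0]]

```text
time_s: 8.87
position: [0.5634, 0.2726, 0.1833]
tcp_rot: [[0.002, 1.0, 0.0], [1.0, -0.002, 0.001], [0.001, 0.0, -1.0]]
force: [0.3, -0.0, -0.8]
opening: 0.462
grasp_force: 30.0
```

Converted, 0.022 m / 0.6 = 0.0367, 0.02 m / 0.6 = 0.0333.

play_rows:
  motion:
    - [[0, 0, 0.0067, 0, 0, 0], [0, 0, 0.0167, 0, 0, 0], [0, 0, 0.0267, 0, 0, 0], [0, 0, 0.0333, 0, 0, 0], [0, 0, 0.0367, 0, 0, 0], [0, 0, 0.0367, 0, 0, 0]]

```text
time_s: 9.37
position: [0.5634, 0.269, 0.1604]
tcp_rot: [[0.006, 1.0, -0.002], [1.0, -0.006, -0.001], [-0.001, -0.002, -1.0]]
force: [0.6, 0.8, -2.4]
opening: 0.453
grasp_force: 30.0
```

```bash
python3 -c "
from bores import *
go(.5635,.2693,.111,90)
"
```

```text
t 9.37 pos [0.5634 0.269  0.1604] yaw 89.67 F [ 0.6  0.8 -2.4] open 0.453 gf 29.956349166459404 
row [0.0003 0.0002 0.0494] wz -0.33 dist 0.049
```

Converted, 0.038 m / 0.6 = 0.0633, 0.006 m / 0.6 = 0.01.

play_rows:
  motion:
    - [[0, 0, 0.01, 0, 0, 0], [0, 0, 0.02, 0, 0, 0], [0, 0, 0.03, 0, 0, 0], [0, 0, 0.04, 0, 0, 0], [0, 0, 0.05, 0, 0, 0], [0, 0, 0.0583, 0, 0, 0], [0, 0, 0.0633, 0, 0, 0], [0, 0, 0.0633, 0, 0, 0]]

```text
time_s: 10.03
position: [0.564, 0.27, 0.1226]
tcp_rot: [[0.004, 1.0, 0.0], [1.0, -0.004, -0.0], [-0.0, 0.0, -1.0]]
force: [1.6, -1.3, -3.7]
opening: 0.462
grasp_force: 29.9
```

Converted, 0.011 m / 0.6 = 0.0183, 0.009 m / 0.6 = 0.015.

play_rows:
  motion:
    - [[0, 0, 0.005, 0, 0, 0], [0, 0, 0.01, 0, 0, 0], [0, 0, 0.015, 0, 0, 0], [0, 0, 0.0183, 0, 0, 0], [0, 0, 0.0183, 0, 0, 0]]

```text
time_s: 10.45
position: [0.564, 0.27, 0.112]
tcp_rot: [[0.004, 1.0, 0.0], [1.0, -0.004, -0.0], [-0.0, 0.0, -1.0]]
force: [2.1, -0.8, -3.4]
opening: 0.46
grasp_force: 29.9
```

```bash
python3 -c "
from bores import *
go(.5635,.2693,.111,90)
"
```

```text
t 10.45 pos [0.564 0.27  0.112] yaw 89.75 F [ 2.1 -0.8 -3.4] open 0.46 gf 29.899717202642933 
row [-0.0007 -0.0005  0.001 ] wz -0.25 dist 0.001
```

Converted, 0.002 m / 0.6 = 0.0033.

play_rows:
  motion:
    - [[0, 0, 0.0033, 0, 0, 0], [0, 0, 0.0033, 0, 0, 0], [0, 0, 0.0033, 0, 0, 0]]

```text
time_s: 10.7
position: [0.564, 0.2701, 0.1103]
tcp_rot: [[0.004, 1.0, 0.001], [1.0, -0.004, 0.0], [0.0, 0.001, -1.0]]
force: [2.6, -1.0, -3.0]
opening: 0.458
grasp_force: 29.9
```

play_rows:
  motion:
    - [[0, 0, 0, 0, 0, 0], [0, 0, 0, 0, 0, 0], [0, 0, 0, 0, 0, 0], [0, 0, 0, 0, 0, 0], [0, 0, 0, 0, 0, 0]]
  fingers: 0.062

```text
time_s: 11.12
position: [0.5635, 0.2702, 0.1105]
tcp_rot: [[0.004, 1.0, -0.0], [1.0, -0.004, 0.0], [0.0, -0.0, -1.0]]
force: [0.9, -0.3, 0.5]
opening: 0.689
grasp_force: 0.0
```

Converted, -0.13 m / 0.6 = -0.2167, -0.12 m / 0.6 = -0.2.

play_rows:
  motion:
    - [[0, 0, -0.0167, 0, 0, 0], [0, 0, -0.05, 0, 0, 0], [0, 0, -0.0917, 0, 0, 0], [0, 0, -0.1333, 0, 0, 0], [0, 0, -0.175, 0, 0, 0], [0, 0, -0.2, 0, 0, 0], [0, 0, -0.2167, 0, 0, 0]]

```text
time_s: 11.7
position: [0.5647, 0.2704, 0.2438]
tcp_rot: [[0.004, 1.0, 0.004], [1.0, -0.004, 0.001], [0.001, 0.004, -1.0]]
force: [0.9, 0.2, -0.2]
opening: 0.715
grasp_force: 0.0
```

```bash
python3 -c "
from bores import *
c=snap('side','side2.png');u,v=186,250
cr=cv2.resize(c['frame'][v-45:v+45,u-60:u+60],(640,480));cv2.imwrite('pics/side2c.png',cr[:,:,::-1])
go(.5699,-.198,.24,0)
m=finder.outline_of('side','jar')
D['jar']=(D['jar'][0],(.56,.27))
for o in m[:2]: print(o['confidence'],cen(o['pixels']),o['pixels'].sum(),finder.recognise('side','jar')[:1])
print(cen(hullmask(c,[[(.5635+.021*np.cos(t),.2693+.021*np.sin(t),z) for t in a for z in (.09,.104)],[(.5635+.019*np.cos(t),.2693+.019*np.sin(t),z) for t in a for z in (.104,.118)]]),4))
"
```

```text
t 11.75 pos [0.5653 0.2706 0.2448] yaw 89.76 F [0.5 0.6 1.1] open 0.713 gf 0.0 
row [-0.4686  0.0066  0.004 ] wz 89.76 dist 0.469
0.73 [184.01851852 249.19958848] 486 [{'at': [0.5525, 0.2831, 0.1041], 'confidence': 0.57}]
[184.20361155 247.51926632]
```

View pics/side2c.png

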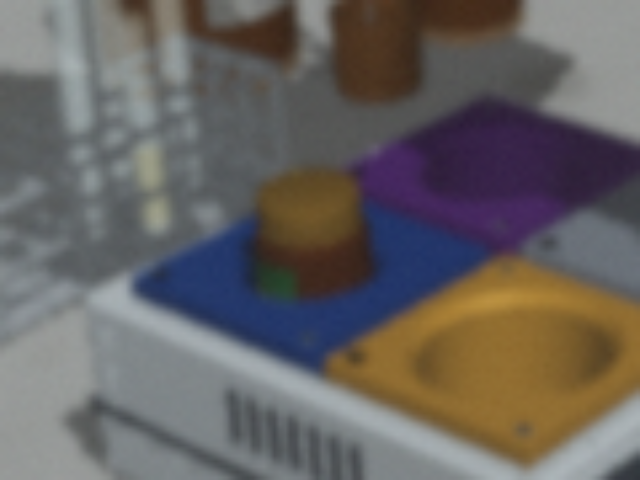

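The crop shows the jar sitting upright in the blue bore. Next is the squat bottle.

Converted, -0.316 m / 0.6 = -0.5267, -0.275 m / 0.6 = -0.4583, 5.6 degrees / 45 = 0.1244.

play_rows:
  motion:
    - [[-0.05, 0, 0, 0, 0, 0.1244], [-0.1167, 0.0017, 0, 0, 0, 0.2489], [-0.185, 0.0033, 0, 0, 0, 0.3733], [-0.2533, 0.005, 0, 0, 0, 0.4978], [-0.3217, 0.0067, 0, 0, 0, 0.6222], [-0.39, 0.0083, 0, 0, 0, 0.7467], [-0.4583, 0.01, 0, 0, 0, 0.8711], [-0.5267, 0.01, 0, 0, 0, 0.9956]]

```text
time_s: 12.52
position: [0.5672, -0.0476, 0.2387]
tcp_rot: [[0.711, 0.703, -0.003], [0.703, -0.711, 0.001], [-0.002, -0.003, -1.0]]
force: [-0.3, -1.1, 0.6]
opening: 0.712
grasp_force: 0.0
```

```bash
python3 -c "
from bores import *
go(.570,-.198,.24,45)
"
```

```text
t 12.52 pos [ 0.5672 -0.0476  0.2387] yaw 44.67 F [-0.3 -1.1  0.6] open 0.712 gf 0.0 
row [-0.1037  0.1089 -0.0015] wz -0.33 dist 0.15
```

Converted, 0.108 m / 0.6 = 0.18, -0.102 m / 0.6 = -0.17.

play_rows:
  motion:
    - [[-0.0467, 0.0483, 0, 0, 0, 0], [-0.0867, 0.09, 0, 0, 0, 0], [-0.1267, 0.1333, 0, 0, 0, 0], [-0.1567, 0.165, 0, 0, 0, 0], [-0.17, 0.18, 0, 0, 0, 0], [-0.17, 0.18, 0, 0, 0, 0], [-0.17, 0.18, 0, 0, 0, 0], [-0.17, 0.18, 0, 0, 0, 0]]

```text
time_s: 13.18
position: [0.5719, -0.1924, 0.2396]
tcp_rot: [[0.707, 0.707, -0.002], [0.707, -0.707, 0.002], [0.0, -0.003, -1.0]]
force: [-0.0, -0.3, -1.0]
opening: 0.709
grasp_force: 0.0
```

```bash
python3 -c "
from fit import *
c=snap('wrist','w4.png')
for n in ['amber_bottle','tall_bottle','tube']:
  for o in finder.outline_of('wrist',n)[:1]: print(n,fit(c,o['pixels'],n),o['confidence'],finder.recognise('wrist',n)[:1])
go(.570,-.198,.092,45)
"
```

```text
amber_bottle (array([ 0.56723375, -0.19627568]), np.float64(0.8999192897497982)) 0.86 [{'at': [0.5726, -0.193, 0.0617], 'confidence': 0.84}]
tall_bottle (array([ 0.45505622, -0.22700898]), np.float64(0.2613733905579399)) 0.96 []
tube (array([ 0.43834541, -0.09099116]), np.float64(0.8926275992438564)) 0.61 [{'at': [0.4496, -0.0915, 0.1035], 'confidence': 0.78}]
t 13.53 pos [ 0.5726 -0.1936  0.2406] yaw 45.02 F [-0.4  0.5 -0. ] open 0.717 gf 0.0 
row [-0.005   0.0012  0.1486] wz 0.02 dist 0.149
```

View pics/w4.png

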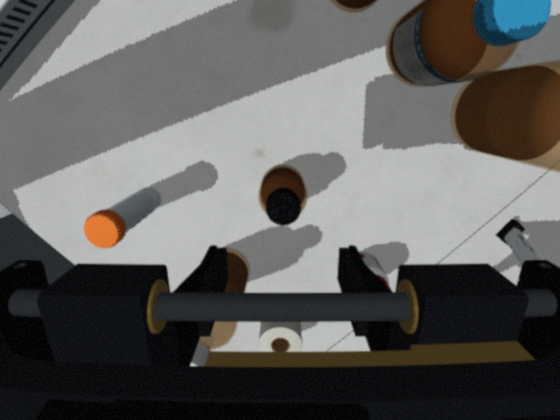

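```bash
python3 -c "
from fit import *
c=snap('wrist')
g=cv2.cvtColor(c['frame'],cv2.COLOR_RGB2GRAY)[170:235,255:312]; m=g<35
print(m.sum(),cen(m)+[255,170],onz(c,*(cen(m)+[255,170]),.092))
go(.569,-.197,.092,45)
"
```

```text
1390 [282.57985612 197.38776978] [ 0.57426301 -0.19250213  0.092     ]
t 13.58 pos [ 0.5726 -0.1938  0.2406] yaw 45.0 F [-0.2  0.6  1.1] open 0.713 gf 0.0 
row [-0.0048 -0.0004  0.1486] wz 0.0 dist 0.149
```

Converted, 0.14 m / 0.6 = 0.2333, -0.0045 m / 0.6 = -0.0075.

play_rows:
  motion:
    - [[-0.0033, 0, 0.0333, 0, 0, 0], [-0.0075, 0, 0.075, 0, 0, 0], [-0.0075, 0, 0.1167, 0, 0, 0], [-0.0075, 0, 0.1583, 0, 0, 0], [-0.0075, 0, 0.1917, 0, 0, 0], [-0.0075, 0, 0.2167, 0, 0, 0], [-0.0075, 0, 0.2333, 0, 0, 0], [-0.0075, 0, 0.2333, 0, 0, 0]]

```text
time_s: 14.25
position: [0.5681, -0.1969, 0.0982]
tcp_rot: [[0.708, 0.707, -0.004], [0.707, -0.708, 0.002], [-0.001, -0.004, -1.0]]
force: [0.3, -0.4, 0.5]
opening: 0.708
grasp_force: 0.0
```

Converted, 0.008 m / 0.6 = 0.0133, 0.004 m / 0.6 = 0.0067.

play_rows:
  motion:
    - [[0, 0, 0.0067, 0, 0, 0], [0, 0, 0.0133, 0, 0, 0], [0, 0, 0.0133, 0, 0, 0], [0, 0, 0.0133, 0, 0, 0]]

```text
time_s: 14.58
position: [0.5697, -0.1979, 0.093]
tcp_rot: [[0.708, 0.707, 0.001], [0.707, -0.708, -0.001], [0.0, 0.001, -1.0]]
force: [0.2, -0.2, -0.3]
opening: 0.716
grasp_force: 0.0
```

play_rows:
  motion:
    - [[0, 0, 0, 0, 0, 0], [0, 0, 0, 0, 0, 0], [0, 0, 0, 0, 0, 0], [0, 0, 0, 0, 0, 0], [0, 0, 0, 0, 0, 0], [0, 0, 0, 0, 0, 0], [0, 0, 0, 0, 0, 0], [0, 0, 0, 0, 0, 0]]
  fingers: 0.02

```text
time_s: 15.25
position: [0.569, -0.1974, 0.0924]
tcp_rot: [[0.708, 0.707, -0.001], [0.707, -0.708, 0.001], [-0.0, -0.001, -1.0]]
force: [-0.7, 0.6, 1.7]
opening: 0.365
grasp_force: 29.7
```

```bash
python3 -c "
from fit import *
go(.569,-.197,.092,45)
"
```

```text
t 15.25 pos [ 0.569  -0.1974  0.0924] yaw 44.95 F [-0.7  0.6  1.7] open 0.365 gf 29.7410335438326 
row [ 0.0002 -0.0003  0.0004] wz -0.05 dist 0.001
```

play_rows:
  motion:
    - [[0, 0, -0.0083, 0, 0, 0], [0, 0, -0.025, 0, 0, 0], [0, 0, -0.0583, 0, 0, 0], [0, 0, -0.1, 0, 0, 0], [0, 0, -0.1417, 0, 0, 0], [0, 0, -0.175, 0, 0, 0], [0, 0, -0.1917, 0, 0, 0], [0, 0, -0.2, 0, 0, 0]]

```text
time_s: 15.92
position: [0.5702, -0.1982, 0.2148]
tcp_rot: [[0.708, 0.707, 0.004], [0.707, -0.708, -0.002], [0.001, 0.004, -1.0]]
force: [-0.1, -0.3, -1.9]
opening: 0.366
grasp_force: 29.6
```

Converted, -0.169 m / 0.6 = -0.2817, 0.156 m / 0.6 = 0.26.

play_rows:
  motion:
    - [[0.0133, -0.015, 0, 0, 0, 0], [0.0433, -0.0467, 0, 0, 0, 0], [0.0767, -0.0833, 0, 0, 0, 0], [0.1133, -0.1217, 0, 0, 0, 0], [0.15, -0.1617, 0, 0, 0, 0], [0.1867, -0.2017, 0, 0, 0, 0], [0.2233, -0.2417, 0, 0, 0, 0], [0.26, -0.2817, 0, 0, 0, 0]]

```text
time_s: 16.58
position: [0.5583, 0.0346, 0.2106]
tcp_rot: [[0.708, 0.706, -0.004], [0.706, -0.708, 0.001], [-0.002, -0.004, -1.0]]
force: [0.6, 0.6, -2.7]
opening: 0.371
grasp_force: 29.7
```

Converted, -0.101 m / 0.6 = -0.1683, -0.096 m / 0.6 = -0.16.

play_rows:
  motion:
    - [[0.0367, -0.04, 0, 0, 0, 0], [0.0733, -0.0783, 0, 0, 0, 0], [0.1067, -0.115, 0, 0, 0, 0], [0.1333, -0.1433, 0, 0, 0, 0], [0.15, -0.16, 0, 0, 0, 0], [0.1567, -0.1683, 0, 0, 0, 0], [0.1567, -0.1683, 0, 0, 0, 0], [0.1567, -0.1683, 0, 0, 0, 0]]

```text
time_s: 17.25
position: [0.5551, 0.1694, 0.2118]
tcp_rot: [[0.708, 0.707, -0.001], [0.707, -0.708, -0.001], [-0.002, -0.0, -1.0]]
force: [-0.4, 0.4, -1.5]
opening: 0.366
grasp_force: 29.7
```

play_rows:
  motion:
    - [[0, 0, 0, 0, 0, 0], [0, 0, 0, 0, 0, 0], [0, 0, 0, 0, 0, 0], [0, 0, 0, 0, 0, 0]]

```text
time_s: 17.58
position: [0.5557, 0.1691, 0.2125]
tcp_rot: [[0.709, 0.705, 0.0], [0.705, -0.709, -0.0], [0.0, 0.0, -1.0]]
force: [0.6, -0.5, -2.0]
opening: 0.363
grasp_force: 29.7
```

```bash
python3 -c "
from fit import *
c=snap('wrist','w5.png')
go(.555,.170,.1395,45)
"
```

```text
t 17.63 pos [0.5557 0.1693 0.2125] yaw 44.88 F [ 0.1  0.  -1.6] open 0.365 gf 29.65348792669829 
row [ 0.    -0.001  0.073] wz -0.12 dist 0.073
```

View pics/w5.png

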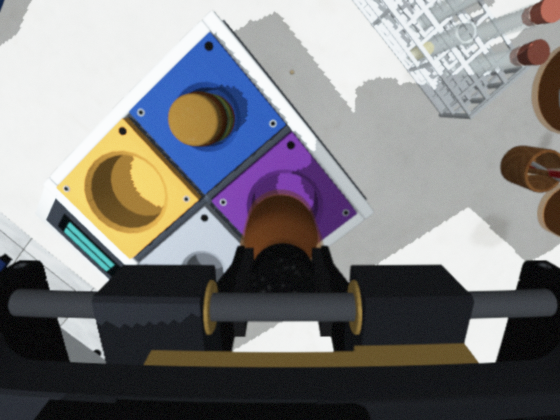

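Wrist view: squat bottle upright in the jaws over violet, jar in blue (202,115), gold bore at (125,191). Lower it.

Converted, 0.05 m / 0.6 = 0.0833, -0.001 m / 0.6 = -0.0017.

play_rows:
  motion:
    - [[0, -0.0017, 0.01, 0, 0, 0], [0, -0.0017, 0.0233, 0, 0, 0], [0, -0.0017, 0.0367, 0, 0, 0], [0, -0.0017, 0.0483, 0, 0, 0], [0, -0.0017, 0.0583, 0, 0, 0], [0, -0.0017, 0.0667, 0, 0, 0], [0, -0.0017, 0.075, 0, 0, 0], [0, -0.0017, 0.0833, 0, 0, 0]]

```text
time_s: 18.3
position: [0.5603, 0.1719, 0.167]
tcp_rot: [[0.708, 0.706, 0.014], [0.706, -0.708, 0.003], [0.012, 0.008, -1.0]]
force: [-0.8, 0.4, -2.5]
opening: 0.365
grasp_force: 29.8
```

Converted, 0.022 m / 0.6 = 0.0367, 0.012 m / 0.6 = 0.02.

play_rows:
  motion:
    - [[0, 0, 0.0067, 0, 0, 0], [0, 0, 0.0133, 0, 0, 0], [0, 0, 0.02, 0, 0, 0], [0, 0, 0.0267, 0, 0, 0], [0, 0, 0.0333, 0, 0, 0], [0, 0, 0.0367, 0, 0, 0], [0, 0, 0.0367, 0, 0, 0]]

```text
time_s: 18.88
position: [0.5551, 0.1705, 0.1396]
tcp_rot: [[0.708, 0.707, 0.0], [0.707, -0.708, -0.0], [-0.0, 0.0, -1.0]]
force: [4.2, -0.3, -1.1]
opening: 0.365
grasp_force: 29.7
```

```bash
python3 -c "
from fit import *
go(.555,.170,.139,45)
"
```

```text
t 18.88 pos [0.5551 0.1705 0.1396] yaw 44.96 F [ 4.2 -0.3 -1.1] open 0.365 gf 29.68770876479539 
row [-0.0005  0.0003  0.0006] wz -0.04 dist 0.001
```

play_rows:
  motion:
    - [[0, 0, 0.0017, 0, 0, 0], [0, 0, 0.0017, 0, 0, 0], [0, 0, 0.0017, 0, 0, 0]]

```text
time_s: 19.13
position: [0.5549, 0.1705, 0.1392]
tcp_rot: [[0.708, 0.707, 0.0], [0.707, -0.708, -0.0], [-0.0, 0.001, -1.0]]
force: [5.7, -1.2, -1.4]
opening: 0.36
grasp_force: 29.7
```

play_rows:
  motion:
    - [[0, 0, 0, 0, 0, 0], [0, 0, 0, 0, 0, 0], [0, 0, 0, 0, 0, 0], [0, 0, 0, 0, 0, 0], [0, 0, 0, 0, 0, 0], [0, 0, 0, 0, 0, 0]]
  fingers: 0.06

```text
time_s: 19.63
position: [0.5538, 0.1709, 0.1391]
tcp_rot: [[0.708, 0.706, -0.002], [0.706, -0.708, 0.0], [-0.002, -0.002, -1.0]]
force: [0.0, 0.8, -0.5]
opening: 0.663
grasp_force: 0.0
```

Converted, -0.1 m / 0.6 = -0.1667, -0.095 m / 0.6 = -0.1583.

play_rows:
  motion:
    - [[0, 0, -0.0167, 0, 0, 0], [0, 0, -0.05, 0, 0, 0], [0, 0, -0.0917, 0, 0, 0], [0, 0, -0.1333, 0, 0, 0], [0, 0, -0.1583, 0, 0, 0], [0, 0, -0.1667, 0, 0, 0], [0, 0, -0.1667, 0, 0, 0]]

```text
time_s: 20.22
position: [0.5555, 0.1709, 0.2414]
tcp_rot: [[0.708, 0.707, 0.004], [0.707, -0.708, 0.001], [0.003, 0.002, -1.0]]
force: [0.1, -0.6, -1.2]
opening: 0.689
grasp_force: 0.0
```

```bash
python3 -c "
from bores import *
c=snap('wrist','w6.png')
for n,X in [('amber_bottle',.144),('jar',.118)]:
  for o in finder.recognise('wrist',n)[:1]: print(n,o)
for n in ['gold','silver']:
  for o in finder.outline_of('wrist',n+'_block')[:1]: m=o['pixels'];print(n,m.sum(),onz(c,*cen(m),.086))
go(.4385,-.0905,.24,90)
"
```

```text
amber_bottle {'at': [0.5604, 0.1751, 0.1108], 'confidence': 0.8}
jar {'at': [0.5666, 0.2679, 0.1188], 'confidence': 0.95}
gold 8807 [0.47116381 0.27624968 0.086     ]
silver 5575 [0.46993708 0.18483057 0.086     ]
t 20.47 pos [0.5539 0.1706 0.2379] yaw 44.95 F [-0.2 -0.9  0.4] open 0.69 gf 0.0 
row [-0.2661  0.1033 -0.0016] wz -45.05 dist 0.285
```

View pics/w6.png

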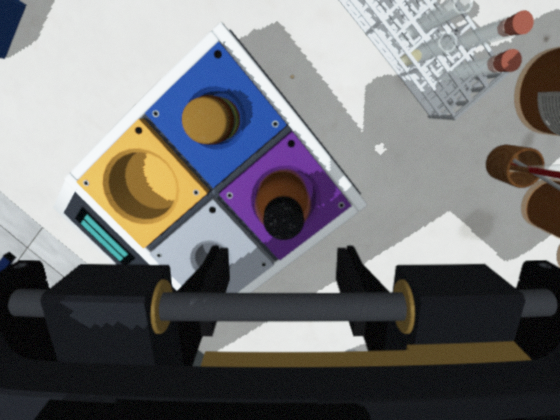

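The squat bottle stands in violet (cap at 283,217). Now the tube.

Converted, -0.266 m / 0.6 = -0.4433, 0.103 m / 0.6 = 0.1717, -5.6 degrees / 45 = -0.1244.

play_rows:
  motion:
    - [[-0.0417, 0.0167, 0, 0, 0, -0.1244], [-0.1033, 0.04, 0, 0, 0, -0.2489], [-0.1667, 0.065, 0, 0, 0, -0.3733], [-0.23, 0.09, 0, 0, 0, -0.4978], [-0.2933, 0.115, 0, 0, 0, -0.6222], [-0.3567, 0.14, 0, 0, 0, -0.7467], [-0.4083, 0.16, 0, 0, 0, -0.8711], [-0.4433, 0.1717, 0, 0, 0, -1]]

```text
time_s: 21.13
position: [0.4376, -0.0924, 0.2386]
tcp_rot: [[-0.002, 1.0, -0.002], [1.0, 0.002, 0.0], [0.0, -0.002, -1.0]]
force: [0.2, 0.5, 1.1]
opening: 0.692
grasp_force: 0.0
```

play_rows:
  motion:
    - [[0, 0, 0, 0, 0, 0], [0, 0, 0, 0, 0, 0], [0, 0, 0, 0, 0, 0], [0, 0, 0, 0, 0, 0]]

```text
time_s: 21.47
position: [0.4395, -0.0891, 0.239]
tcp_rot: [[0.001, 1.0, -0.0], [1.0, -0.001, 0.001], [0.001, -0.0, -1.0]]
force: [0.2, 0.5, -0.2]
opening: 0.689
grasp_force: 0.0
```

```bash
python3 -c "
from fit import *
c=snap('wrist','w7.png')
for n in ['tube']:
  for o in finder.outline_of('wrist',n)[:1]: print(n,fit(c,o['pixels'],n),o['confidence'])
h=cv2.cvtColor(c['frame'],cv2.COLOR_RGB2HSV);m=(h[:,:,1]>180)&(h[:,:,0]<16)&(h[:,:,2]>150);print(m.sum(),cen(m),onz(c,*cen(m),.113))
go(.4385,-.0905,.072,90)
"
```

```text
tube (array([ 0.43662032, -0.08940391]), np.float64(0.8932827735644637)) 0.62
1021 [279.34573947 207.68168462] [ 0.43659448 -0.09016884  0.113     ]
t 21.57 pos [ 0.4396 -0.0891  0.2392] yaw 90.03 F [-0.5  0.5  0.6] open 0.691 gf 0.0 
row [-0.0015 -0.0011  0.1672] wz 0.03 dist 0.167
```

Converted, 0.165 m / 0.6 = 0.275, -0.002 m / 0.6 = -0.0033.

play_rows:
  motion:
    - [[-0.0017, -0.0033, 0.0333, 0, 0, 0], [-0.0017, -0.0033, 0.075, 0, 0, 0], [-0.0017, -0.0033, 0.1167, 0, 0, 0], [-0.0017, -0.0033, 0.1583, 0, 0, 0], [-0.0017, -0.0033, 0.2, 0, 0, 0], [-0.0017, -0.0033, 0.2333, 0, 0, 0], [-0.0017, -0.0033, 0.2583, 0, 0, 0], [-0.0017, -0.0033, 0.275, 0, 0, 0]]

```text
time_s: 22.23
position: [0.4371, -0.09, 0.0727]
tcp_rot: [[-0.001, 1.0, -0.002], [1.0, 0.001, 0.001], [0.001, -0.002, -1.0]]
force: [1.0, 0.3, 0.2]
opening: 0.69
grasp_force: 0.0
```

Converted, 0.002 m / 0.6 = 0.0033.

play_rows:
  motion:
    - [[0, 0, 0.0033, 0, 0, 0], [0, 0, 0.0033, 0, 0, 0], [0, 0, 0.0033, 0, 0, 0]]

```text
time_s: 22.48
position: [0.4378, -0.0908, 0.0726]
tcp_rot: [[-0.0, 1.0, 0.001], [1.0, 0.0, -0.0], [-0.0, 0.001, -1.0]]
force: [-0.1, -0.8, -0.7]
opening: 0.687
grasp_force: 0.0
```

play_rows:
  motion:
    - [[0, 0, 0, 0, 0, 0], [0, 0, 0, 0, 0, 0], [0, 0, 0, 0, 0, 0], [0, 0, 0, 0, 0, 0], [0, 0, 0, 0, 0, 0], [0, 0, 0, 0, 0, 0], [0, 0, 0, 0, 0, 0], [0, 0, 0, 0, 0, 0]]
  fingers: 0.02

```text
time_s: 23.15
position: [0.4375, -0.0912, 0.0726]
tcp_rot: [[0.001, 1.0, 0.001], [1.0, -0.001, -0.0], [-0.0, 0.001, -1.0]]
force: [0.3, 1.2, 4.2]
opening: 0.366
grasp_force: 30.0
```

```bash
python3 -c "
from fit import *
go(.457,.178,.2,90)
"
```

```text
t 23.15 pos [ 0.4375 -0.0912  0.0726] yaw 89.95 F [0.3 1.2 4.2] open 0.366 gf 29.995326697826385 
row [ 0.2692  0.0193 -0.1274] wz -0.05 dist 0.298
```

Converted, -0.12 m / 0.6 = -0.2, -0.115 m / 0.6 = -0.1917.

play_rows:
  motion:
    - [[0, 0, -0.0083, 0, 0, 0], [0, 0, -0.025, 0, 0, 0], [0, 0, -0.0583, 0, 0, 0], [0, 0, -0.1, 0, 0, 0], [0, 0, -0.1417, 0, 0, 0], [0, 0, -0.175, 0, 0, 0], [0, 0, -0.1917, 0, 0, 0], [0, 0, -0.2, 0, 0, 0]]

```text
time_s: 23.82
position: [0.4379, -0.0913, 0.1942]
tcp_rot: [[0.001, 1.0, 0.003], [1.0, -0.001, -0.001], [-0.001, 0.003, -1.0]]
force: [-0.7, 0.3, -0.3]
opening: 0.366
grasp_force: 30.0
```

Converted, 0.18 m / 0.6 = 0.3, 0.001 m / 0.6 = 0.0017.

play_rows:
  motion:
    - [[0.0167, 0.0017, 0, 0, 0, 0], [0.05, 0.0033, 0, 0, 0, 0], [0.0917, 0.0067, 0, 0, 0, 0], [0.1333, 0.01, 0, 0, 0, 0], [0.175, 0.0133, 0, 0, 0, 0], [0.2167, 0.0167, 0, 0, 0, 0], [0.2583, 0.02, 0, 0, 0, 0], [0.3, 0.0233, 0, 0, 0, 0]]

```text
time_s: 24.48
position: [0.4501, 0.0908, 0.1911]
tcp_rot: [[0.001, 1.0, -0.003], [1.0, -0.001, 0.0], [0.0, -0.003, -1.0]]
force: [0.4, 0.7, -0.9]
opening: 0.362
grasp_force: 30.0
```

Converted, 0.089 m / 0.6 = 0.1483, 0.088 m / 0.6 = 0.1467.

play_rows:
  motion:
    - [[0.0417, 0.0033, 0, 0, 0, 0], [0.0833, 0.0067, 0, 0, 0, 0], [0.1167, 0.0083, 0, 0, 0, 0], [0.1367, 0.0083, 0, 0, 0, 0], [0.1467, 0.0083, 0, 0, 0, 0], [0.1483, 0.0083, 0, 0, 0, 0], [0.1483, 0.0083, 0, 0, 0, 0], [0.1483, 0.0083, 0, 0, 0, 0]]

```text
time_s: 25.15
position: [0.4561, 0.1774, 0.1919]
tcp_rot: [[0.001, 1.0, -0.001], [1.0, -0.001, -0.0], [-0.0, -0.001, -1.0]]
force: [0.2, -0.4, -0.0]
opening: 0.365
grasp_force: 30.0
```

play_rows:
  motion:
    - [[0, 0, 0, 0, 0, 0], [0, 0, 0, 0, 0, 0], [0, 0, 0, 0, 0, 0], [0, 0, 0, 0, 0, 0]]

```text
time_s: 25.48
position: [0.4567, 0.1774, 0.1925]
tcp_rot: [[0.002, 1.0, 0.0], [1.0, -0.002, 0.0], [0.0, 0.0, -1.0]]
force: [0.2, -0.5, -0.4]
opening: 0.365
grasp_force: 30.0
```

```bash
python3 -c "
from fit import *
c=snap('wrist','w8.png')
go(.457,.178,.12,90)
"
```

```text
t 25.53 pos [0.4566 0.1776 0.1924] yaw 89.91 F [-0.1 -0.1 -0.7] open 0.365 gf 29.999787211418152 
row [0.0004 0.0003 0.0725] wz -0.09 dist 0.072
```

View pics/w8.png

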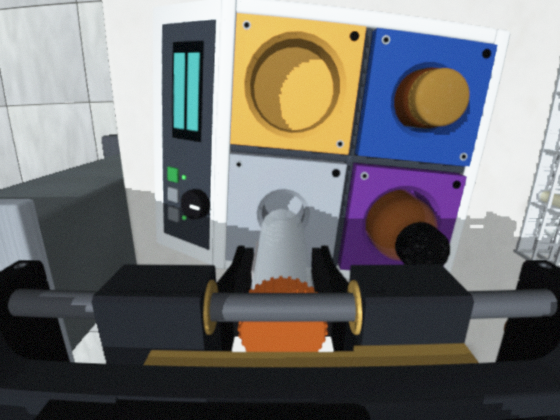

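Wrist view: tube upright over silver, its cap at (285,315); gold bore fully visible, centred at (294,84). Lower the tube.

Converted, 0.05 m / 0.6 = 0.0833, 0.046 m / 0.6 = 0.0767.

play_rows:
  motion:
    - [[0, 0, 0.0133, 0, 0, 0], [0, 0, 0.03, 0, 0, 0], [0, 0, 0.0467, 0, 0, 0], [0, 0, 0.0567, 0, 0, 0], [0, 0, 0.0633, 0, 0, 0], [0, 0, 0.07, 0, 0, 0], [0, 0, 0.0767, 0, 0, 0], [0, 0, 0.0833, 0, 0, 0]]

```text
time_s: 26.2
position: [0.4568, 0.178, 0.1422]
tcp_rot: [[0.001, 1.0, 0.001], [1.0, -0.001, 0.0], [0.0, 0.001, -1.0]]
force: [-1.1, 0.4, 0.7]
opening: 0.367
grasp_force: 30.0
```

Converted, 0.0225 m / 0.6 = 0.0375, 0.02 m / 0.6 = 0.0333.

play_rows:
  motion:
    - [[0, 0, 0.0067, 0, 0, 0], [0, 0, 0.0133, 0, 0, 0], [0, 0, 0.02, 0, 0, 0], [0, 0, 0.0267, 0, 0, 0], [0, 0, 0.0333, 0, 0, 0], [0, 0, 0.0375, 0, 0, 0], [0, 0, 0.0375, 0, 0, 0], [0, 0, 0.0375, 0, 0, 0]]

```text
time_s: 26.87
position: [0.4565, 0.1779, 0.1197]
tcp_rot: [[0.001, 1.0, -0.0], [1.0, -0.001, -0.0], [-0.0, -0.0, -1.0]]
force: [0.5, 0.8, -0.7]
opening: 0.369
grasp_force: 30.0
```

```bash
python3 -c "
from fit import *
go(.457,.178,.1195,90)
"
```

```text
t 26.87 pos [0.4565 0.1779 0.1197] yaw 89.95 F [ 0.5  0.8 -0.7] open 0.369 gf 29.999788105487823 
row [0.0001 0.0005 0.0002] wz -0.05 dist 0.001
```

play_rows:
  motion:
    - [[0, 0, 0, 0, 0, 0], [0, 0, 0, 0, 0, 0], [0, 0, 0, 0, 0, 0], [0, 0, 0, 0, 0, 0], [0, 0, 0, 0, 0, 0], [0, 0, 0, 0, 0, 0]]
  fingers: 0.06

```text
time_s: 27.37
position: [0.4566, 0.1779, 0.12]
tcp_rot: [[0.001, 1.0, 0.0], [1.0, -0.001, 0.0], [0.0, 0.0, -1.0]]
force: [-0.1, 0.8, -0.1]
opening: 0.666
grasp_force: 0.0
```

Converted, -0.15 m / 0.6 = -0.25, -0.12 m / 0.6 = -0.2.

play_rows:
  motion:
    - [[0, 0, -0.0167, 0, 0, 0], [0, 0, -0.05, 0, 0, 0], [0, 0, -0.1, 0, 0, 0], [0, 0, -0.15, 0, 0, 0], [0, 0, -0.2, 0, 0, 0], [0, 0, -0.2417, 0, 0, 0], [0, 0, -0.25, 0, 0, 0]]

```text
time_s: 27.95
position: [0.4589, 0.1784, 0.2742]
tcp_rot: [[0.001, 1.0, 0.009], [1.0, -0.001, 0.001], [0.001, 0.009, -1.0]]
force: [0.6, -0.1, -0.5]
opening: 0.688
grasp_force: 0.0
```

```bash
python3 -c "
from bores import *
c=snap('wrist','w9.png')
for n in ['gold','silver']:
  for o in finder.outline_of('wrist',n+'_block')[:1]: m=o['pixels'];print(n,m.sum(),onz(c,*cen(m),.086))
for o in finder.recognise('wrist','tube')[:1]: print(o)
c=snap('side')
v,u=246,240
cv2.imwrite('pics/s9.png',cv2.hconcat([cv2.resize(c['frame'][v-60:v+45,u-90:u+50],(400,300)),cv2.resize(imaging.capture('wrist')['frame'],(400,300))])[:,:,::-1])
go(.4347,-.223,.27,90)
"
```

```text
gold 9081 [0.4655823  0.27743473 0.086     ]
silver 5582 [0.45758546 0.18530589 0.086     ]
{'at': [0.4578, 0.1857, 0.1618], 'confidence': 0.72}
t 28.25 pos [0.4553 0.1777 0.2681] yaw 89.95 F [ 0.2  0.4 -0.4] open 0.687 gf 0.0 
row [-0.4007 -0.0203 -0.0015] wz -0.05 dist 0.401
```

View pics/s9.png

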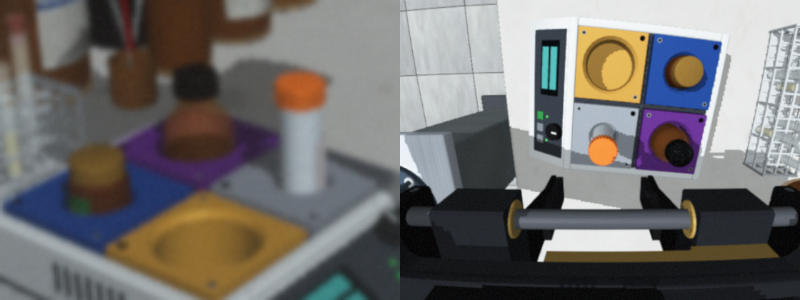

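The tube stands upright in silver with all three seated, and the gold centre is confirmed at (.4656,.2774). Now the tall bottle.

Converted, -0.295 m / 0.6 = -0.4917, -0.175 m / 0.6 = -0.2917.

play_rows:
  motion:
    - [[-0.0333, -0.0017, 0, 0, 0, 0], [-0.0917, -0.005, 0, 0, 0, 0], [-0.1583, -0.0083, 0, 0, 0, 0], [-0.225, -0.0117, 0, 0, 0, 0], [-0.2917, -0.015, 0, 0, 0, 0], [-0.3583, -0.0183, 0, 0, 0, 0], [-0.425, -0.0217, 0, 0, 0, 0], [-0.4917, -0.025, 0, 0, 0, 0]]

```text
time_s: 28.92
position: [0.4401, -0.1186, 0.2685]
tcp_rot: [[0.001, 1.0, -0.003], [1.0, -0.001, 0.002], [0.002, -0.003, -1.0]]
force: [-0.1, -0.6, -0.0]
opening: 0.692
grasp_force: 0.0
```

Converted, -0.105 m / 0.6 = -0.175, -0.002 m / 0.6 = -0.0033.

play_rows:
  motion:
    - [[-0.0667, -0.0033, 0, 0, 0, 0], [-0.125, -0.0067, 0, 0, 0, 0], [-0.1583, -0.0083, 0, 0, 0, 0], [-0.175, -0.0083, 0, 0, 0, 0], [-0.175, -0.0083, 0, 0, 0, 0], [-0.175, -0.0083, 0, 0, 0, 0], [-0.175, -0.0083, 0, 0, 0, 0], [-0.175, -0.0083, 0, 0, 0, 0]]

```text
time_s: 29.58
position: [0.436, -0.2202, 0.2696]
tcp_rot: [[-0.001, 1.0, -0.001], [1.0, 0.001, 0.001], [0.001, -0.001, -1.0]]
force: [0.3, -0.4, -0.2]
opening: 0.691
grasp_force: 0.0
```

```bash
python3 -c "
from fit import *
c=snap('wrist','w10.png')
for o in finder.outline_of('wrist','tall_bottle')[:1]: print(fit(c,o['pixels'],'tall_bottle'))
for o in finder.recognise('wrist','tall_bottle')[:1]: print(o)
go(.4347,-.223,.175,90)
print(proj(c,(.4347,-.223,.185)))
"
```

```text
(array([ 0.43198829, -0.22189477]), np.float64(0.9169464965301097))
{'at': [0.4348, -0.2109, 0.1275], 'confidence': 0.79}
t 29.73 pos [ 0.4363 -0.2208  0.27  ] yaw 90.06 F [ 0.8 -0.2  0. ] open 0.686 gf 0.0 
row [-0.0022 -0.0016  0.095 ] wz 0.06 dist 0.095
(np.float64(281.0466717692841), np.float64(226.18950518639056))
```

View pics/w10.png

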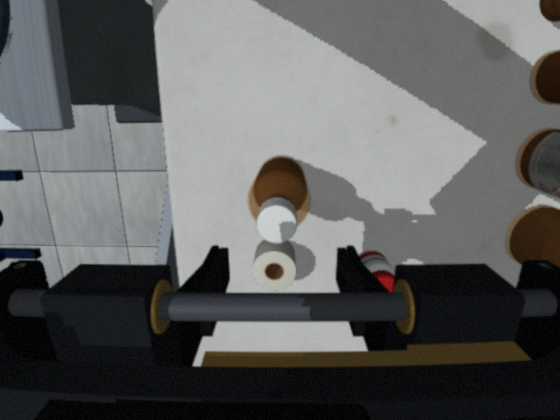

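Wrist view: white cap centred at (276,222), roll behind at (274,266) and red-cap jar at (378,265), both well below the fingertips. Descend onto the cap.

Converted, 0.096 m / 0.6 = 0.16, -0.0035 m / 0.6 = -0.0058.

play_rows:
  motion:
    - [[-0.0033, -0.0058, 0.0167, 0, 0, 0], [-0.0033, -0.0058, 0.0417, 0, 0, 0], [-0.0033, -0.0058, 0.075, 0, 0, 0], [-0.0033, -0.0058, 0.1083, 0, 0, 0], [-0.0033, -0.0058, 0.1333, 0, 0, 0], [-0.0033, -0.0058, 0.15, 0, 0, 0], [-0.0033, -0.0058, 0.16, 0, 0, 0], [-0.0033, -0.0058, 0.16, 0, 0, 0]]

```text
time_s: 30.4
position: [0.4323, -0.2232, 0.1729]
tcp_rot: [[0.0, 1.0, -0.002], [1.0, -0.0, 0.002], [0.002, -0.002, -1.0]]
force: [0.3, -0.1, 0.3]
opening: 0.687
grasp_force: 0.0
```

play_rows:
  motion:
    - [[0, 0, 0, 0, 0, 0], [0, 0, 0, 0, 0, 0]]

```text
time_s: 30.57
position: [0.4332, -0.2243, 0.1746]
tcp_rot: [[0.0, 1.0, 0.001], [1.0, -0.0, -0.001], [-0.001, 0.001, -1.0]]
force: [-0.6, -1.2, 0.1]
opening: 0.688
grasp_force: 0.0
```

play_rows:
  motion:
    - [[0, 0, 0, 0, 0, 0], [0, 0, 0, 0, 0, 0], [0, 0, 0, 0, 0, 0], [0, 0, 0, 0, 0, 0], [0, 0, 0, 0, 0, 0], [0, 0, 0, 0, 0, 0], [0, 0, 0, 0, 0, 0], [0, 0, 0, 0, 0, 0]]
  fingers: 0.02

```text
time_s: 31.23
position: [0.4326, -0.2241, 0.174]
tcp_rot: [[0.001, 1.0, -0.0], [1.0, -0.001, -0.0], [-0.0, -0.0, -1.0]]
force: [-0.2, -0.4, 2.1]
opening: 0.35
grasp_force: 30.0
```

```bash
python3 -c "
from fit import *
go(.4655,.2775,.30,90)
"
```

```text
t 31.23 pos [ 0.4326 -0.2241  0.174 ] yaw 89.95 F [-0.2 -0.4  2.1] open 0.35 gf 29.982943500108377 
row [ 0.5016  0.0325 -0.126 ] wz -0.05 dist 0.518
```

Converted, -0.096 m / 0.6 = -0.16, -0.08 m / 0.6 = -0.1333.

play_rows:
  motion:
    - [[0, 0, -0.005, 0, 0, 0], [0, 0, -0.0133, 0, 0, 0], [0, 0, -0.03, 0, 0, 0], [0, 0, -0.0533, 0, 0, 0], [0, 0, -0.08, 0, 0, 0], [0, 0, -0.1067, 0, 0, 0], [0, 0, -0.1333, 0, 0, 0], [0, 0, -0.16, 0, 0, 0]]

```text
time_s: 31.9
position: [0.4319, -0.2232, 0.2698]
tcp_rot: [[0.001, 1.0, -0.002], [1.0, -0.001, 0.002], [0.002, -0.002, -1.0]]
force: [-0.2, -0.3, -6.4]
opening: 0.344
grasp_force: 30.0
```

Converted, -0.094 m / 0.6 = -0.1567, -0.093 m / 0.6 = -0.155.

play_rows:
  motion:
    - [[0, 0, -0.0267, 0, 0, 0], [0, 0, -0.0533, 0, 0, 0], [0, 0, -0.08, 0, 0, 0], [0, 0, -0.1067, 0, 0, 0], [0, 0, -0.13, 0, 0, 0], [0, 0, -0.1467, 0, 0, 0], [0, 0, -0.155, 0, 0, 0], [0, 0, -0.1567, 0, 0, 0]]

```text
time_s: 32.57
position: [0.4325, -0.2238, 0.3641]
tcp_rot: [[0.001, 1.0, 0.0], [1.0, -0.001, 0.0], [0.0, 0.0, -1.0]]
force: [-0.8, -1.2, -6.7]
opening: 0.347
grasp_force: 30.0
```

```bash
python3 -c "
from fit import *
go(.4655,.2765,.365,90)
c=snap('side')
cv2.imwrite('pics/s11.png',c['frame'][80:280,180:460,::-1])
"
```

```text
t 32.57 pos [ 0.4325 -0.2238  0.3641] yaw 89.96 F [-0.8 -1.2 -6.7] open 0.347 gf 30.003545118634065 
row [ 0.5003  0.0326 -0.0009] wz -0.04 dist 0.501
```

View pics/s11.png

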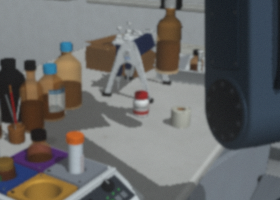

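The bottle hangs upright with its foot at 0.19 m. The red jar and roll are undisturbed. Carry it across smoothly.

Converted, 0.12 m / 0.6 = 0.2, 0.098 m / 0.6 = 0.1633.

play_rows:
  motion:
    - [[0.0067, 0, 0, 0, 0, 0], [0.02, 0.0017, 0, 0, 0, 0], [0.04, 0.0033, 0, 0, 0, 0], [0.065, 0.005, 0, 0, 0, 0], [0.095, 0.0067, 0, 0, 0, 0], [0.1283, 0.0083, 0, 0, 0, 0], [0.1633, 0.01, 0, 0, 0, 0], [0.2, 0.0133, 0, 0, 0, 0]]

```text
time_s: 33.28
position: [0.44, -0.1019, 0.3633]
tcp_rot: [[0.001, 1.0, -0.002], [1.0, -0.001, 0.001], [0.001, -0.002, -1.0]]
force: [0.9, 0.5, -6.7]
opening: 0.351
grasp_force: 30.0
```

Converted, 0.176 m / 0.6 = 0.2933, 0.154 m / 0.6 = 0.2567.

play_rows:
  motion:
    - [[0.0367, 0.0025, 0, 0, 0, 0], [0.0733, 0.005, 0, 0, 0, 0], [0.11, 0.0075, 0, 0, 0, 0], [0.1467, 0.01, 0, 0, 0, 0], [0.1833, 0.0125, 0, 0, 0, 0], [0.22, 0.015, 0, 0, 0, 0], [0.2567, 0.0175, 0, 0, 0, 0], [0.2933, 0.02, 0, 0, 0, 0]]

```text
time_s: 33.95
position: [0.4518, 0.0742, 0.3634]
tcp_rot: [[0.0, 1.0, -0.002], [1.0, -0.0, 0.001], [0.001, -0.002, -1.0]]
force: [0.7, 0.2, -7.1]
opening: 0.349
grasp_force: 30.0
```

play_rows:
  motion:
    - [[0.0367, 0.0025, 0, 0, 0, 0], [0.0733, 0.005, 0, 0, 0, 0], [0.11, 0.0075, 0, 0, 0, 0], [0.1467, 0.01, 0, 0, 0, 0], [0.18, 0.0125, 0, 0, 0, 0], [0.21, 0.0142, 0, 0, 0, 0], [0.235, 0.0158, 0, 0, 0, 0], [0.2533, 0.0175, 0, 0, 0, 0]]

```text
time_s: 34.62
position: [0.4621, 0.2263, 0.3632]
tcp_rot: [[-0.001, 1.0, -0.002], [1.0, 0.001, 0.001], [0.001, -0.002, -1.0]]
force: [-0.0, 0.7, -6.4]
opening: 0.348
grasp_force: 30.0
```

```bash
python3 -c "
from fit import *
go(.4655,.2765,.365,90)
"
```

```text
t 34.62 pos [0.4621 0.2263 0.3632] yaw 90.06 F [-0.   0.7 -6.4] open 0.348 gf 30.003608689803514 
row [ 0.0502  0.0035 -0.0017] wz 0.06 dist 0.05
```

play_rows:
  motion:
    - [[0.02, 0.0017, 0, 0, 0, 0], [0.0433, 0.0033, 0, 0, 0, 0], [0.0633, 0.005, 0, 0, 0, 0], [0.0767, 0.005, 0, 0, 0, 0], [0.0833, 0.005, 0, 0, 0, 0], [0.0833, 0.005, 0.0083, 0, 0, 0], [0.0833, 0.005, 0.025, 0, 0, 0], [0.0833, 0.005, 0.05, 0, 0, 0]]

```text
time_s: 35.28
position: [0.4673, 0.2734, 0.3341]
tcp_rot: [[0.001, 1.0, 0.003], [1.0, -0.001, -0.0], [-0.0, 0.003, -1.0]]
force: [-0.5, -0.7, -6.5]
opening: 0.349
grasp_force: 30.0
```

Converted, 0.06 m / 0.6 = 0.1, 0.054 m / 0.6 = 0.09.

play_rows:
  motion:
    - [[0, 0, 0.0267, 0, 0, 0], [0, 0, 0.0533, 0, 0, 0], [0, 0, 0.075, 0, 0, 0], [0, 0, 0.09, 0, 0, 0], [0, 0, 0.1, 0, 0, 0], [0, 0, 0.1, 0, 0, 0], [0, 0, 0.1, 0, 0, 0], [0, 0, 0.1, 0, 0, 0]]

```text
time_s: 35.95
position: [0.4673, 0.274, 0.2747]
tcp_rot: [[0.001, 1.0, 0.002], [1.0, -0.001, 0.001], [0.001, 0.002, -1.0]]
force: [-0.1, -0.8, -6.3]
opening: 0.348
grasp_force: 30.0
```

```bash
python3 -c "
from fit import *
c=snap('wrist','w12.png')
go(.4655,.2765,.2215,90)
"
```

```text
t 36.0 pos [0.4674 0.2741 0.2748] yaw 89.95 F [ 0.4 -0.2 -6.3] open 0.349 gf 30.003822945327556 
row [ 0.0024 -0.002   0.0533] wz -0.05 dist 0.053
```

View pics/w12.png

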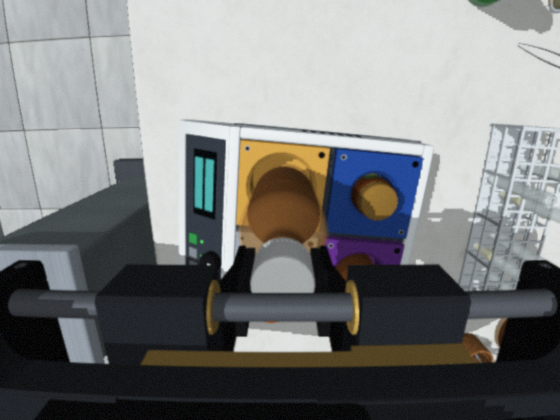

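Wrist view: the bottle is vertical over gold (mouth around (280,180)), slightly right of centre, as the readout says. Shift by (0.002, -0.002) and lower.

Converted, 0.03 m / 0.6 = 0.05, -0.002 m / 0.6 = -0.0033.

play_rows:
  motion:
    - [[0.0033, -0.0033, 0, 0, 0, 0], [0.0033, -0.0033, 0.0067, 0, 0, 0], [0.0033, -0.0033, 0.0167, 0, 0, 0], [0.0033, -0.0033, 0.025, 0, 0, 0], [0.0033, -0.0033, 0.0333, 0, 0, 0], [0.0033, -0.0033, 0.04, 0, 0, 0], [0.0033, -0.0033, 0.0467, 0, 0, 0], [0.0033, -0.0033, 0.05, 0, 0, 0]]

```text
time_s: 36.67
position: [0.4643, 0.2758, 0.243]
tcp_rot: [[0.001, 1.0, -0.001], [1.0, -0.001, -0.0], [-0.0, -0.001, -1.0]]
force: [-0.4, -0.0, -6.8]
opening: 0.35
grasp_force: 30.0
```

Converted, 0.022 m / 0.6 = 0.0367, 0.02 m / 0.6 = 0.0333.

play_rows:
  motion:
    - [[0, 0, 0.0067, 0, 0, 0], [0, 0, 0.0133, 0, 0, 0], [0, 0, 0.02, 0, 0, 0], [0, 0, 0.0267, 0, 0, 0], [0, 0, 0.0333, 0, 0, 0], [0, 0, 0.0367, 0, 0, 0], [0, 0, 0.0367, 0, 0, 0], [0, 0, 0.0367, 0, 0, 0]]

```text
time_s: 37.33
position: [0.4646, 0.2759, 0.2217]
tcp_rot: [[0.001, 1.0, -0.0], [1.0, -0.001, -0.0], [-0.0, -0.0, -1.0]]
force: [-0.4, -0.6, -5.9]
opening: 0.349
grasp_force: 30.0
```

```bash
python3 -c "
from fit import *
go(.4655,.2765,.221,90)
"
```

```text
t 37.33 pos [0.4646 0.2759 0.2217] yaw 89.95 F [-0.4 -0.6 -5.9] open 0.349 gf 30.00400942608394 
row [0.0006 0.0009 0.0007] wz -0.05 dist 0.001
```

Converted, 0.0015 m / 0.6 = 0.0025, 0.001 m / 0.6 = 0.0017.

play_rows:
  motion:
    - [[0, 0, 0.0008, 0, 0, 0], [0, 0, 0.0017, 0, 0, 0], [0, 0, 0.0025, 0, 0, 0], [0, 0, 0.0025, 0, 0, 0]]

```text
time_s: 37.67
position: [0.4646, 0.2759, 0.2204]
tcp_rot: [[0.001, 1.0, 0.0], [1.0, -0.001, 0.0], [0.0, 0.0, -1.0]]
force: [0.4, -0.7, -7.7]
opening: 0.346
grasp_force: 30.0
```

play_rows:
  motion:
    - [[0, 0, 0, 0, 0, 0], [0, 0, 0, 0, 0, 0], [0, 0, 0, 0, 0, 0], [0, 0, 0, 0, 0, 0], [0, 0, 0, 0, 0, 0], [0, 0, 0, 0, 0, 0]]
  fingers: 0.06

```text
time_s: 38.17
position: [0.465, 0.276, 0.2209]
tcp_rot: [[0.001, 1.0, 0.001], [1.0, -0.001, 0.0], [0.0, 0.001, -1.0]]
force: [0.9, -0.2, 0.1]
opening: 0.661
grasp_force: 0.0
```

Converted, -0.11 m / 0.6 = -0.1833, -0.1 m / 0.6 = -0.1667.

play_rows:
  motion:
    - [[0, 0, -0.0167, 0, 0, 0], [0, 0, -0.05, 0, 0, 0], [0, 0, -0.0917, 0, 0, 0], [0, 0, -0.1333, 0, 0, 0], [0, 0, -0.1667, 0, 0, 0], [0, 0, -0.1833, 0, 0, 0], [0, 0, -0.1833, 0, 0, 0]]

```text
time_s: 38.75
position: [0.466, 0.2764, 0.3335]
tcp_rot: [[0.001, 1.0, 0.006], [1.0, -0.001, 0.002], [0.002, 0.006, -1.0]]
force: [0.6, -0.1, -0.4]
opening: 0.689
grasp_force: 0.0
```

```bash
python3 -c "
from fit import *
go(.4655,.2765,.3,90)
c=snap('side','side13.png'); f=c['frame'][150:300,130:330]
cv2.imwrite('pics/s13.png',cv2.resize(f,(800,600),interpolation=cv2.INTER_CUBIC)[:,:,::-1])
D={'tube':(.457,.178,.116),'jar':(.5635,.2693,.072),'amber':(.555,.17,.098),'tall':(.4655,.2775,.185)}
for n,(x,y,h) in D.items(): print(n,((np.array(proj(c,(x,y,.046+h)))-[130,150])*4).round())
"
```

```text
t 38.75 pos [0.466  0.2764 0.3335] yaw 89.96 F [ 0.6 -0.1 -0.4] open 0.689 gf 0.0 
row [-0.     -0.0007  0.0335] wz -0.04 dist 0.034
tube [499. 256.]
jar [213. 361.]
amber [349. 243.]
tall [353. 187.]
```

View pics/s13.png

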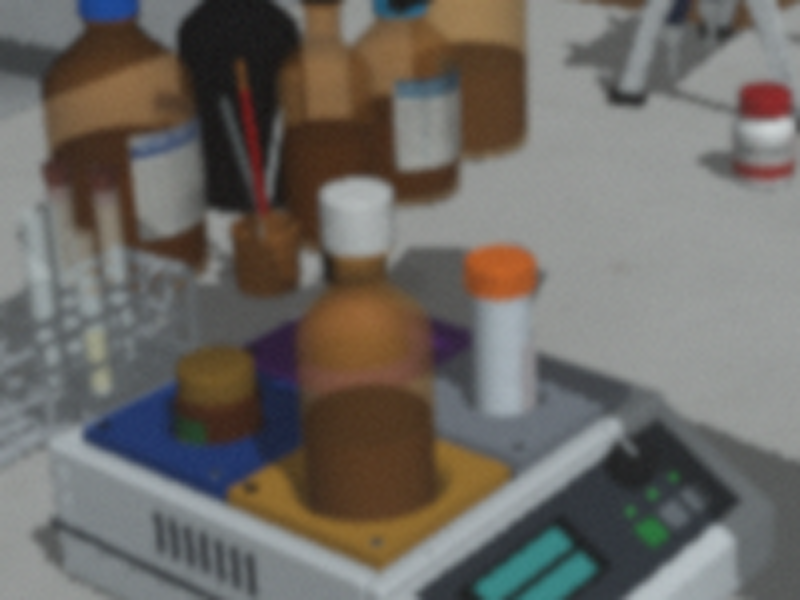

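Cap tops land where seated containers should be: tube (501,257), jar (214,358), tall bottle (356,187), each within about 3 px of prediction in this 4x crop. The squat bottle is hidden behind the tall one, so I'll check it in the wrist camera.

```bash
python3 -c "
from fit import *
c=snap('wrist')
f=c['frame']; print(proj(c,(.555,.17,.144)),proj(c,(.4655,.2775,.231)))
for o in finder.outline_of('wrist','amber_bottle')[:1]: print(o['confidence'],cen(o['pixels']))
for cam in('wrist','scene'):
  c=snap(cam); print(cam,np.round(proj(c,(.555,.17,.144)),1)); g=cv2.cvtColor(c['frame'],cv2.COLOR_RGB2GRAY); u,v=map(int,proj(c,(.555,.17,.136)))
  w=g[max(v-14,0):v+15,max(u-18,0):u+19]; m=w<45; print(m.sum(), cen(m)+[u-18,v-14] if m.any() else '', 'pred cap mid',np.round(proj(c,(.555,.17,.135)),1))
"
```

```text
(np.float64(359.44239897718575), np.float64(278.3221729268208)) (np.float64(282.9299713341499), np.float64(214.17365447908318))
0.63 [348.58461538 251.22051282]
wrist [361.8 278.8]
1041 [359.65417867 275.28146013] pred cap mid [360.1 275. ]
scene [205.2 228.6]
13 [213.38461538 244.07692308] pred cap mid [205.6 232.2]
```

```bash
python3 -c "
from rig import bot
print(bot.hand_in())"
```

```text
the job is handed in; nothing more can be done
None
```

The job is handed in at about 39 s of robot time, but no verdict came back. The tube is in silver, the small jar in blue, the squat bottle in violet and the tall bottle in gold. The last pictures show the tube, jar and tall bottle upright where seated ones should be; the squat bottle, hidden behind the tall one at the end, was last clearly seen standing in its bore after release. The red-capped jar and paper roll were not touched.

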